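# Tighten a jar into the ratchet clamp

### The job

Stand the empty glass jar upright in the V block of the ratchet clamp and let go of it, then work the clamp's lever back and forth so that the jaw comes up notch by notch and holds the jar firmly. Feel the lever: stop as soon as it takes a firm push (about 7 newtons at its grip), for the glass cracks if the clamp is tightened much further. At the end swing the lever back to its parked stop and leave it there, with the jar still standing firmly clamped and the things round about left in place.

Things in the scene. Friction and masses are not known exactly. Their poses are not given: they have to be found in the camera images.
- jar_center (a point): centre of the loose, open, empty glass jar (54 mm across, 93 mm high, 0.14 kg), half-way up, 46 mm above its foot; z is the jar's axis. It starts upright on the table to the right of the clamp.
- seat (a point): where the centre of the jar's foot is once the jar touches both walls of the white V block; on the clamp's plate, 10 mm above the table. x points from wheel and jaw into the V block, z up. The V (90 degrees, walls 46 mm above the plate) opens to -x and is set nearer or farther each run. There is 13 to 28 mm of play to the jaw, so stand the jar a few mm short, to -x; the jaw pushes it home.
- lever (a joint): angle of the ratchet lever, rad: 0 = parked stop (lever out to the right of the clamp), 0.70 = far stop. Growing = counter-clockwise from above = drive stroke, the grip swinging away from the robot; the return stroke only clicks over the wheel's 30 teeth (0.21 rad each). A full stroke brings 2 or 3 notches. It stays where it is left unless under load.
- lever_grip (a point): middle of the black upright round grip at the end of the lever, 20 mm thick, 48 mm high (55 to 103 mm above the table), 79 mm above the table; it swings level, 125 mm from the lever's axis.
- lever_axis (a point): point on the vertical turning axis of lever and wheel, at the height of lever_grip; x points along the jaw's travel into the V block. At lever angle q the grip lies 125 mm from here in the direction q - 1.71 rad from this x axis, counter-clockwise positive.
- jar: the same glass jar, origin in the centre of its foot
- shaker: bystander: shaker with a dark cap, 58 mm wide, 101 mm high, origin under its centre
- measuring_cup: bystander: cream measuring cup with a flat handle, 66 x 124 x 60 mm, origin under its centre
- clamp: bench ratchet clamp, plate 300 x 110 x 10 mm fixed to the table; origin at table height, x toward the V block. Wheel, lever and a sprung jaw (40 mm wide, top 58 mm above the table) that the wheel brings forward 3.2 mm a notch and that cannot run back. While the jaw is free the lever takes under 1 N at the grip; once it bears on the jar that climbs about 2.3 N with each further notch.
Not all that is in view belongs to the job. What is shaped like the jar but purple is not meant.

How it is judged:
By the outcome, as a careful person would: the job done as asked, in the order asked, and still so for the second after the job is handed in, with the robot touching nothing.
It also fails if it takes over 72 s, if anything falls off the work surface, if the arm or the gripper's body presses on something with over 40 N, if the wrist force passes 120 N, or if a joint passes its speed limit or range.

### The arm

A 6-joint arm with a two-finger parallel gripper is mounted at the origin on a cart in front of the work surface, level with it; the furniture and walls round the work are solid. World frame = base frame: x ahead of the robot, y to its left, z up, the work surface at z = 0. Lengths are in mm, angles in degrees, forces in N, time in s.
With the tool pointing down it reaches from about 425 to 925 mm from the base axis. Payload 12.5 kg.
Tool frame: the origin (TCP) lies at the very end of the fingers, on their centre line; the grasp point (between the pads) lies 19 mm behind it (ctrl.grasp_offset is the distance from the TCP to the grasp point, in mm); z points along the fingers, x is the direction in which the jaws open and shut, and the axes are right-handed (so a half turn about z gives the same grasp; the last joint's range is limited). The gripper opens to 85 mm and grips with 20 to 120 N. Pads are 22 mm wide; open, the fingers measure 114 mm over their backs; the gripper's body (76 mm by 85 mm) begins 54 mm behind the grasp point. The pads swing forward as they close: fully open they stand 13 mm farther back than shut.
Start: joints at [-69.706, 28.126, 89.318, -0, 62.55, -6.05], TCP at [277.379, -560.094, 231.327] pointing down, gripper open.
Joint ranges: [-177.58, 177.58], [-47.91, 125.51], [2.72, 160], [-65.01, 245.01], [3.68, 167.84], [-153.87, 153.87]. Speed limits (degrees/s): [127.2, 127.2, 159.86, 180, 180, 180].

### API

Orientations are given as [roll, pitch, yaw] about the fixed x, y, z axes, in that order (R = Rz(yaw) Ry(pitch) Rx(roll)).
In Python, from bench import ctrl gives the robot as it stands.
- The arm moves only by the tool servo_tool, never from a script. Its argument "plan" is a list that holds one entry, the list of rows, each a list of 7 numbers: the finger opening in mm, from 0 to 85.4, then the shift along the tool's x, y, z in mm, then the turn, a rotation vector about the tool's x, y, z in degrees. A call has 1 to 20 rows; each row is the pose to reach, as a shift and turn from the pose measured when the call began, along the tool's axes at that moment; what a row does not reach only later rows make up. A row lasts 1/10 s, in which the tool goes at most 50 mm and 8.59 degrees, less where a joint would pass 70% of its speed; a pose out of reach is approached as far as the arm can. A call with a gripper value outside its range is refused whole. The fingers move at their own pace and stop on an object; the grip force is fixed at half the most. Time passes only in rows, so rows that repeat a pose let the fingers close. It gives the time, the measured TCP pose, the force and the opening at its end, in the units of the state.
- ctrl.observe(): the state, without advancing time (a new reading comes with each control period).
- ctrl.camera(name): name is "side" or "top"; returns a dict with "color" (384x512x3 uint8, red, green, blue), "depth" (384x512 float32, mm along the optical axis (not along the pixel's ray), 0 where there is no reading), "camera_matrix" (3x3 intrinsics, pixels), "extrinsics" (4x4, takes a point from camera to world coordinates). Camera axes: x right, y down, z forward; pixel columns grow to the right and rows downward; lengths in mm; the calibration is good to about 2 mm. A picture is of the moment at which its call begins.
- ctrl.sign_off(): hands the job in, once; it reports no verdict.
The state is a dict: "clock": time; "joint_pos": joint angles; "dq": joint speeds; "tau": joint torques, N m; "eef_pos": TCP position; "ee_rot": TCP orientation; "force": force on the tool from outside, world axes, zero at the start; "torque": the same for the moment, N m; "grip_width": finger opening in mm.
Only numpy, scipy, OpenCV 4.12 (cv2) and the standard library are available. Lean on these libraries where they do the work, as an engineer would, in place of code of your own. Each camera call takes 0.05 s, during which the arm holds its last target.

## Working session

There is one attempt and no reset: what is moved stays moved. The work goes in short steps, Python scripts to look and compute and a tool call to move; the robot and the scene stay as the last step left them, time stands still between calls to the robot, and variables do not carry over. Pictures are saved under pics/ and viewed, and the job is handed in when it is done.

Besides the shell and the picture viewer there is one more tool, called after "Request:" in YAML: its name, and indented under it one key for each argument. servo_tool: Moves the arm, as the interface text tells. Its arguments: {"type":"object","properties":{"plan":{"type":"array","items":{"type":"array","items":{"type":"array","items":{"type":"number"}}}}},"required":["plan"]}

```bash
mkdir -p pics; ls; python3 - <<'E'
from bench import ctrl
import cv2,numpy as np
s=ctrl.observe(); print(s)
for n in("side","top"):
    c=ctrl.camera(n); cv2.imwrite(f"pics/{n}0.png",cv2.resize(c["color"][:,:,::-1],(800,600),interpolation=cv2.INTER_CUBIC))
    np.savez(f"{n}0.npz",**c); print(n,c["camera_matrix"],c["extrinsics"])
E
```

```text
pics
{'clock': 0.0, 'joint_pos': array([-6.97053988e+01,  2.81668757e+01,  8.93505247e+01, -3.61656773e-04,
        6.25497475e+01, -6.05066844e+00]), 'dq': array([-0.08764887,  0.07169761,  0.01263392, -0.02208918, -0.00948549,
        0.06037313]), 'tau': array([-1.29563465e-03, -6.18438148e+01, -2.61592233e+01, -1.67006133e-04,
        4.00846489e-03, -2.32518261e-05]), 'eef_pos': array([ 277.29887986, -559.86037155,  230.69575706]), 'ee_rot': array([-1.79993241e+02,  6.68076739e-02, -6.36545595e+01]), 'force': array([-0.74093579, -0.49451679,  0.12605931]), 'torque': array([ 0.01038058, -0.00653628, -0.03095116]), 'grip_width': 85.43390321092028}
side [[396.7712624    0.         249.2367182 ]
 [  0.         396.7712624  188.78051046]
 [  0.           0.           1.        ]] [[ 9.32753829e-01 -2.16837753e-01  2.88013339e-01  1.99040660e+02]
 [-3.60401650e-01 -5.80784419e-01  7.29931579e-01 -9.94479125e+02]
 [ 8.99693624e-03 -7.84646957e-01 -6.19877574e-01  7.62059997e+02]
 [ 0.00000000e+00  0.00000000e+00  0.00000000e+00  1.00000000e+00]]
top [[425.88950908   0.         256.80757989]
 [  0.         425.88950908 192.23525551]
 [  0.           0.           1.        ]] [[ 2.39496752e-03 -9.96693143e-01  8.12221819e-02  3.83015666e+02]
 [-9.99985485e-01 -2.77903166e-03 -4.61584541e-03 -1.91340595e+02]
 [ 4.82630048e-03 -8.12099482e-02 -9.96685332e-01  1.33916027e+03]
 [ 0.00000000e+00  0.00000000e+00  0.00000000e+00  1.00000000e+00]]
```

View pics/side0.png

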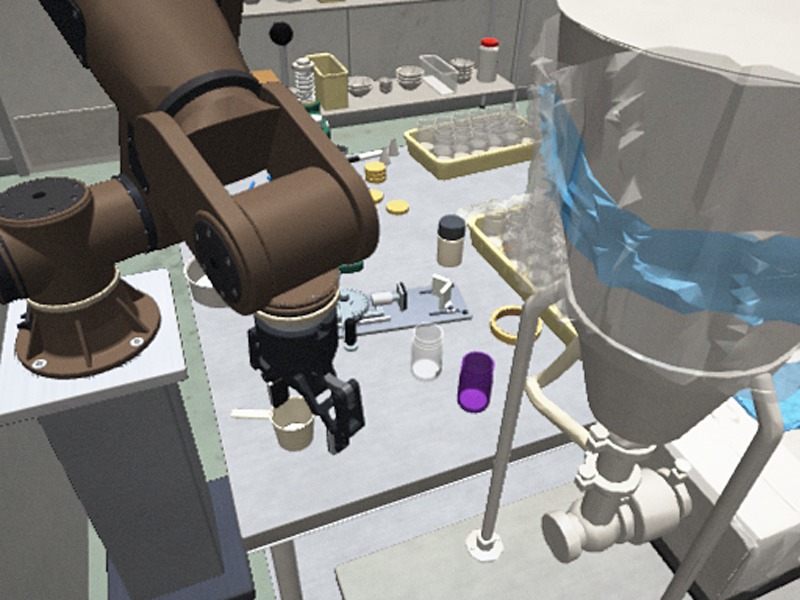

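View pics/top0.png

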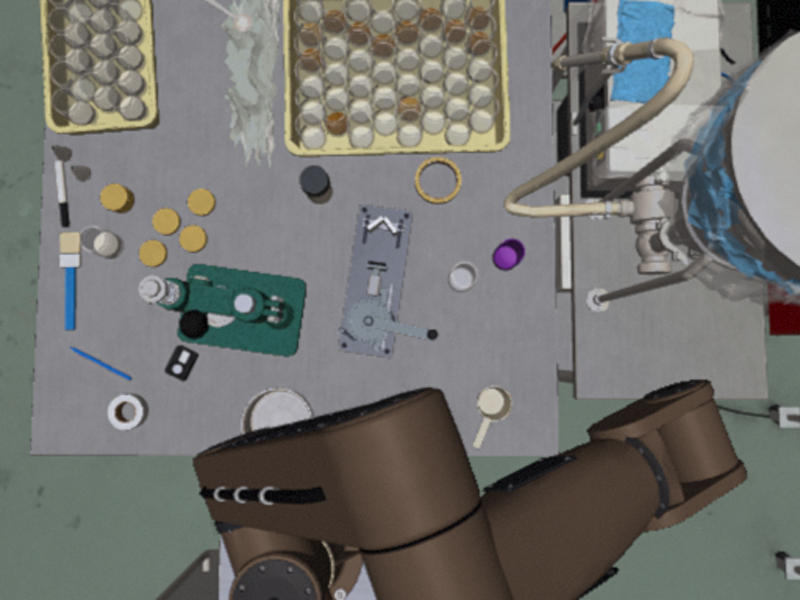

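```bash
cat > h.py <<'E'
import numpy as np,cv2
def load(f): return dict(np.load(f))
def ray(c,u,v,z):
    K=c["camera_matrix"];T=c["extrinsics"]
    d=T[:3,:3]@np.linalg.solve(K,np.array([u,v,1.]));o=T[:3,3]
    return o+d*(z-o[2])/d[2]
def cloud(c):
    K=c["camera_matrix"];T=c["extrinsics"];D=c["depth"]
    v,u=np.mgrid[:384,:512]
    p=np.stack([(u-K[0,2])/K[0,0]*D,(v-K[1,2])/K[1,1]*D,D],-1)
    return p@T[:3,:3].T+T[:3,3]
def proj(c,p):
    K=c["camera_matrix"];T=c["extrinsics"]
    q=K@(T[:3,:3].T@(np.asarray(p,float)-T[:3,3])); return q[:2]/q[2]
E
python3 - <<'E'
from h import *
c=load("top0.npz")
im=c["color"][:,:,::-1]
x0,y0,x1,y1=205,120,345,240
cv2.imwrite("pics/top_crop.png",cv2.resize(im[y0:y1,x0:x1],None,fx=5,fy=5,interpolation=cv2.INTER_CUBIC))
P=cloud(c)
z=P[y0:y1,x0:x1,2]
cv2.imwrite("pics/top_h.png",cv2.applyColorMap(cv2.resize(np.clip(z*2,0,255).astype(np.uint8),None,fx=5,fy=5,interpolation=cv2.INTER_NEAREST),cv2.COLORMAP_JET))
c=load("side0.npz")
im=c["color"][:,:,::-1]
cv2.imwrite("pics/side_crop.png",cv2.resize(im[165:275,200:340],None,fx=5,fy=5,interpolation=cv2.INTER_CUBIC))
E
```

```text
(no output)
```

View pics/top_crop.png

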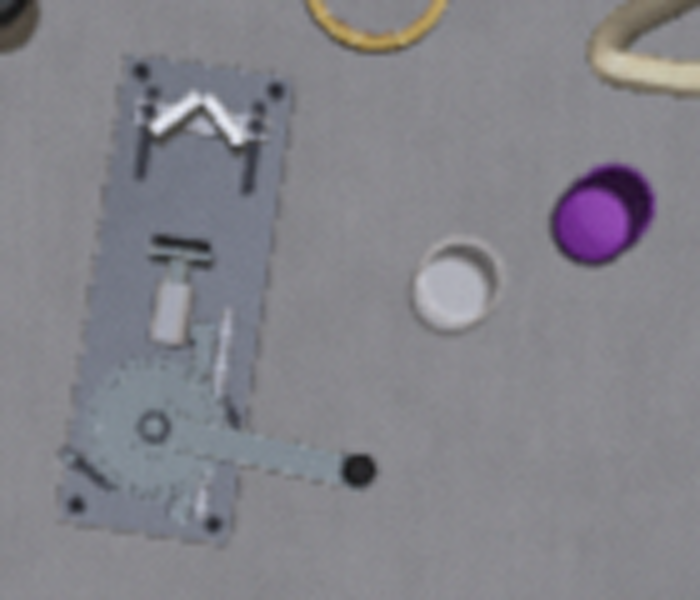

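View pics/top_h.png

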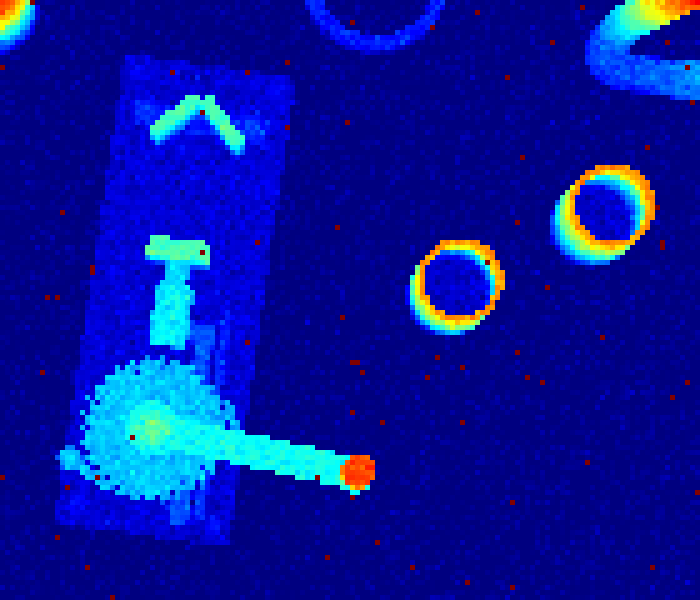

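View pics/side_crop.png

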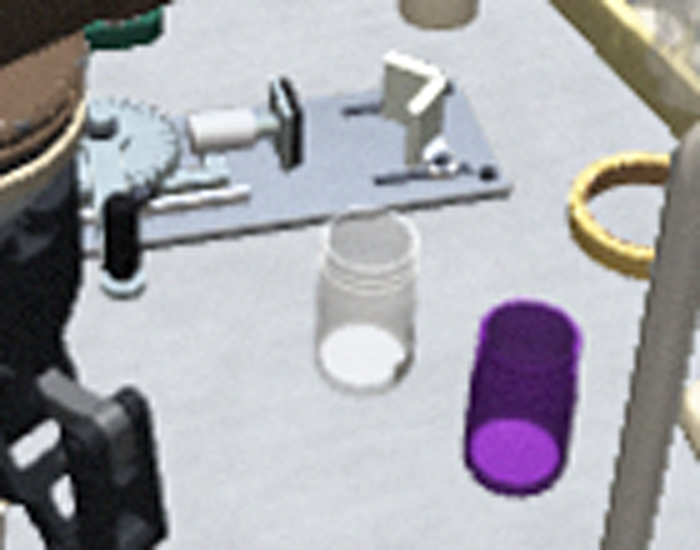

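```bash
cat > meas.py <<'E'
from h import *
import sys
from scipy.optimize import least_squares
def circ(p,r=None):
    f=lambda a:np.hypot(p[:,0]-a[0],p[:,1]-a[1])-(a[2] if r is None else r)
    s=least_squares(f,[*p[:,:2].mean(0),25],loss="soft_l1",f_scale=2);return s.x
def main(f):
    c=load(f);P=cloud(c)
    Q=lambda x0,x1,y0,y1,z0,z1:(lambda W:W[(W[:,2]>z0)&(W[:,2]<z1)])(P[120+y0//5:120+y1//5,205+x0//5:205+x1//5].reshape(-1,3))
    r=Q(390,520,220,345,88,98);print("jar rim",len(r),circ(r),r[:,2].mean(), "minmax",r.min(0),r.max(0))
    g=Q(320,390,430,510,95,110);print("grip",len(g),g.mean(0),(g.min(0)+g.max(0))/2,np.ptp(g,0))
    pl=Q(40,300,40,560,5,14);R=cv2.minAreaRect(pl[:,:2].astype(np.float32));print("plate",R,pl[:,2].mean())
    print(cv2.boxPoints(R))
    w=Q(60,245,345,510,20,45);print("wheel",len(w),circ(w,None),np.median(w[:,2]),(w.min(0)+w.max(0))/2)
    v=Q(135,255,85,160,46,64);print("V",len(v),np.median(v[:,2]));np.save("v.npy",v)
    j=Q(135,220,225,275,46,64);print("jaw",len(j),j.min(0),j.max(0),cv2.minAreaRect(j[:,:2].astype(np.float32)))
    np.save("j.npy",j)
    t=Q(0,700,0,600,-5,4);print("table",np.median(t[:,2]))
if __name__=="__main__":main(sys.argv[1])
E
python3 meas.py top0.npz
python3 - <<'E'
from h import *
c=load("top0.npz")
# ring points
for n,u,v,z in [("wheel hub",205+154/5,120+427/5,60),("screwTL",205+141/5,120+71/5,10),("screwTR",205+276/5,120+91/5,10),("screwBL",205+76/5,120+504/5,10),("screwBR",205+213/5,120+523/5,10),("Vapex",205+202/5,120+97/5,56),("grip",205+358/5,120+470/5,103)]:
    print(n,ray(c,u-.4,v-.4,z))
P=cloud(c);print("hub z",P[120+425//5-2:120+425//5+3,205+30-2:205+30+4,2].round())
E
```

```text
jar rim 57 [ 534.21226924 -314.56887888   23.3104098 ] 92.85436248753899 minmax [ 509.67486203 -339.43330911   88.03270509] [ 557.32243125 -291.66863948   97.68425724]
grip 36 [ 421.54357783 -253.54727096  102.75457893] [ 420.72065013 -253.12242988  102.60405749] [17.45582958 17.36311598 11.73354935]
plate ((533.3045654296875, -139.3218994140625), (319.8722229003906, 161.8065948486328), 0.12531441450119019) 10.202836563503567
[[ 373.1919    -58.768597]
 [ 373.54578  -220.57481 ]
 [ 693.41724  -219.8752  ]
 [ 693.06335   -58.068985]]
wheel 547 [ 448.26594994 -134.27163025   35.87824605] 40.159731889460545 [ 450.76580329 -128.90638752   32.49935437]
V 74 56.06258377256927
jaw 56 [ 546.97975967 -164.40906017   46.85141119] [ 564.28565909 -128.0758665    63.90452007] ((554.7664184570312, -146.47434997558594), (37.23346710205078, 16.474660873413086), 81.56798553466797)
table -0.25034896545162155
wheel hub [ 448.58753928 -133.01754298   60.        ]
screwTL [ 676.72763898 -121.047592     10.        ]
screwTR [ 664.1807088  -206.55141256   10.        ]
screwBL [403.03799885 -82.49406347  10.        ]
screwBR [ 391.44777848 -167.83703671   10.        ]
Vapex [ 650.58052614 -160.83657234   56.        ]
grip [ 421.7263164  -253.47174448  103.        ]
hub z [[57. 56. 54. 56. 51. 53.]
 [47. 61. 67. 62. 57. 54.]
 [56. 58. 58. 57. 60. 57.]
 [53. 61. 62. 61. 53. 63.]
 [59. 54. 62. 56. 55. 49.]]
```

```bash
python3 - <<'E'
from h import *
a=np.radians(-8.03);ex=np.array([np.cos(a),np.sin(a)]);ey=np.array([-np.sin(a),np.cos(a)])
o=np.array([448.5,-132.8])
C=np.array([533.85,-144.48]);print("plate c in clamp",(C-o)@ex,(C-o)@ey)
v=np.load("v.npy");q=np.c_[(v[:,:2]-o)@ex,(v[:,:2]-o)@ey]
yc=(C-o)@ey
print("V y range",q[:,1].min(),q[:,1].max(),"x",q[:,0].min(),q[:,0].max())
for s in(1,-1):
    m=(s*(q[:,1]-yc)>4)
    w=q[m]; L=cv2.fitLine(w.astype(np.float32),cv2.DIST_L2,0,.01,.01).ravel()
    n=np.array([1,s])/np.sqrt(2); d=(w-[0,yc])@n
    print("wall",s,len(w),"dir",np.degrees(np.arctan2(L[1],L[0])),"d",np.median(d),np.percentile(d,[3,10,90,97]))
j=np.load("j.npy");k=np.c_[(j[:,:2]-o)@ex,(j[:,:2]-o)@ey]
print("jaw",np.percentile(k,[2,10,50,90,98],axis=0))
# colour crop rays: white walls
c=load("top0.npz");im=c["color"][135:155,230:260].astype(int)
P=cloud(c);print((P[135:155,230:262,2]).round().astype(int))
print(im.min(2))
E
```

```text
plate c in clamp 86.14474626617707 0.35719845461227884
V y range -27.518129250301296 27.81707962421703 x 177.1716336822817 205.07803591044012
wall 1 34 dir -42.871777 d 145.41699260647107 [141.99308929 142.4815762  148.99651265 149.54216911]
wall -1 33 dir 42.881966 d 144.72070909957506 [140.78270848 141.37663664 148.56625449 149.17855891]
jaw [[103.30920237 -16.83871763]
 [103.83523549 -13.35978696]
 [108.50394041   2.42713954]
 [114.50512078  16.5256948 ]
 [115.25089869  19.33842683]]
[[   9   13   14   14   15   11   11    7   12   12   14    5   13    4
    20    5    5   10   10   10   15   10    8   10   11    9   13   12
    11   11   14   14]
 [   9   10    9   10    8    9   11   14   13   11   15   11   10    8
    12    8    6    9   15   15   12   12   14   11   10   15   13   13
     8   14   11   13]
 [  11   10   13   12    8    9   10    6    7   11   11   13   11   13
    11   12    7    8   13    9    9    7   11   10   11   13   14    8
    12   15   15   17]
 [  11    7   11   10   14    7   11    9   11    9    8   10    9   14
    10    9    8   13    9   11    
[... 4533 characters left out ...]
116 115 114 114 115 116
  117 117  93  77  74  71  66  58  72 107 119 119]
 [112 112  86  62  69 102 115 114 115 115 115 114 118 116 114 115 118 115
  116 116 107  85  71  79  67  55  72 109 120 119]
 [111 113  79  62  72 104 115 118 115 112 113 113 118 115 116 115 118 116
  115 118 115 106  97 102  73  60  82 109 117 119]
 [114 106  76  57  83 108 116 116 115 116 115 114 117 116 112 116 115 119
  118 119 117 118 118 105  74  60  90 114 119 121]
 [109 102  73  60  90 108 115 114 115 114 113 113 112 115 114 116 113 117
  117 117 118 119 117 108  75  60  96 117 119 119]
 [112 102  72  60  94 111 114 117 113 113 112 114 112 114 114 117 117 117
  118 116 117 121 119  98  68  64 100 118 119 116]]
```

```bash
cat > go.py <<'E'
import sys,numpy as np
from scipy.spatial.transform import Rotation as R
from bench import ctrl
s=ctrl.observe()
R0=R.from_euler("xyz",s["ee_rot"],degrees=True)
print("t",round(s["clock"],2),"pos",s["eef_pos"].round(1),"rot",s["ee_rot"].round(1),"F",s["force"].round(1),"w",round(s["grip_width"],1),"j",s["joint_pos"].round(0))
a=list(map(float,sys.argv[1:]))
for i in range(0,len(a),4):
    x,y,z,yw=a[i:i+4]
    d=R0.inv().apply(np.array([x,y,z])-s["eef_pos"])
    r=(R0.inv()*R.from_euler("xyz",[180,0,yw],degrees=True)).as_rotvec(degrees=True)
    print("->",a[i:i+4],"shift",d.round(1),"turn",r.round(1))
E
python3 go.py 534 -315 150 -98 534 -315 36 -98
python3 - <<'E'
from bench import ctrl
print(ctrl.grasp_offset)
from h import *
from meas import circ
c=load("side0.npz");P=cloud(c)
W=P[200:250,260:288].reshape(-1,3);W=W[(W[:,2]>88)&(W[:,2]<97)];print(len(W),circ(W),W.min(0),W.max(0))
W=P[165:240,150:235].reshape(-1,3);m=(W[:,2]>95)&(W[:,2]<108)&(abs(W[:,0]-421)<25)&(abs(W[:,1]+253)<25);print("grip",m.sum(),W[m].mean(0),W[m].min(0),W[m].max(0))
c=load("top0.npz");P=cloud(c).reshape(-1,3)
d=np.hypot(P[:,0]-534,P[:,1]+315)
for z in range(0,95,10):
    m=(P[:,2]>z)&(P[:,2]<z+10)&(d<40)&(d>19)
    print(z,m.sum(),np.percentile(d[m],[5,50,95]).round(1))
m=(P[:,2]>80)&(P[:,2]<98)&(P[:,0]>540)&(P[:,0]<620)&(P[:,1]<-355)&(P[:,1]>-450);print("purple",circ(P[m]))
E
```

```text
t 0.1 pos [ 277.3 -559.9  230.8] rot [-1.80e+02  1.00e-01 -6.37e+01] F [ 0.5  0.2 -0.2] w 85.6 j [-70.  28.  89.  -0.  63.  -6.]
-> [534.0, -315.0, 150.0, -98.0] shift [-105.5 -338.7   80.9] turn [ 0.   0.1 34.3]
-> [534.0, -315.0, 36.0, -98.0] shift [-105.4 -338.7  194.9] turn [ 0.   0.1 34.3]
18.700000000000003
83 [ 533.69065959 -316.56418029   23.17422964] [ 508.97846266 -340.90941102   88.09569989] [ 558.23066487 -290.24652426   95.49885989]
grip 39 [ 420.39737067 -257.97449258  100.55771713] [ 411.02953907 -266.15138015   96.05915109] [ 429.33543801 -249.34257767  104.58198375]
0 120 [21.5 32.8 38.9]
10 31 [21.  24.2 26.7]
20 12 [23.3 25.4 26.1]
30 12 [24.  25.1 26.3]
40 14 [23.8 25.2 26.6]
50 8 [24.3 26.1 26.7]
60 18 [24.2 25.6 26.8]
70 21 [21.5 24.3 25.6]
80 22 [20.9 22.2 24.4]
90 49 [21.8 23.3 25. ]
purple [ 578.49581428 -403.92344385   23.1665957 ]
```

Request:
servo_tool:
  plan:
    - [[85, -105.5, -339, 81, 0, 0, 34.3], [85, -105.5, -339, 81, 0, 0, 34.3], [85, -105.5, -339, 81, 0, 0, 34.3], [85, -105.5, -339, 81, 0, 0, 34.3], [85, -105.5, -339, 81, 0, 0, 34.3], [85, -105.5, -339, 81, 0, 0, 34.3], [85, -105.5, -339, 81, 0, 0, 34.3], [85, -105.5, -339, 81, 0, 0, 34.3], [85, -105.5, -339, 81, 0, 0, 34.3], [85, -105.5, -339, 81, 0, 0, 34.3], [85, -105.5, -339, 81, 0, 0, 34.3], [85, -105.5, -339, 81, 0, 0, 34.3]]

```text
clock: 1.3
eef_pos: [533.5, -315.9, 150.3]
ee_rot: [180.0, 0.0, -98.0]
force: [0.9, -0.7, -1.0]
grip_width: 85.1
```

```bash
python3 go.py 534 -315.5 37 -98; python3 - <<'E'
from bench import ctrl
import cv2,numpy as np
for n in("side","top"):
    c=ctrl.camera(n); cv2.imwrite(f"pics/{n}1.png",cv2.resize(c["color"][:,:,::-1],(800,600),interpolation=cv2.INTER_CUBIC));np.savez(f"{n}1.npz",**c)
E
```

```text
t 1.3 pos [ 533.5 -315.9  150.3] rot [180.   0. -98.] F [ 0.9 -0.7 -1. ] w 85.1 j [-37.  33.  95.   0.  52.  61.]
-> [534.0, -315.5, 37.0, -98.0] shift [ -0.4  -0.4 113.3] turn [ 0.  0. -0.]
```

View pics/side1.png

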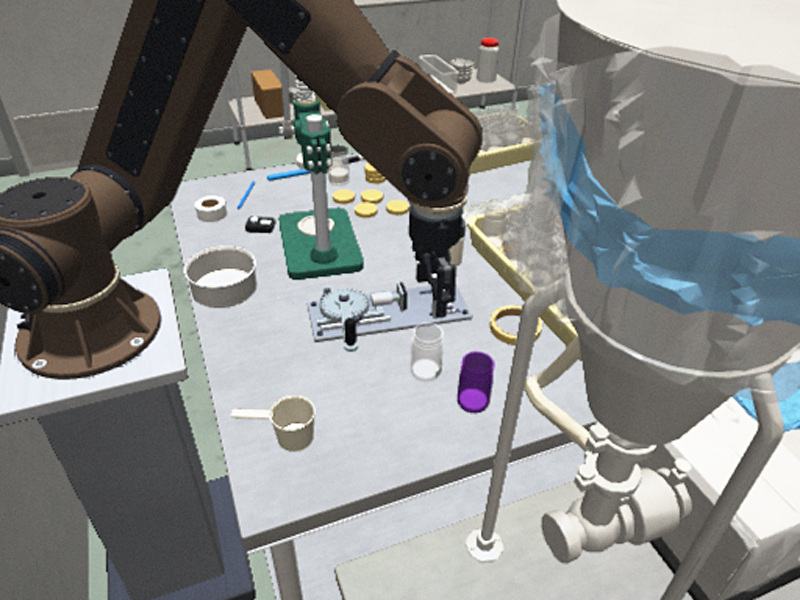

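```bash
python3 - <<'E'
from h import *
c=load("side1.npz");print(proj(c,[533.5,-315.9,150])*800/512, proj(c,[533.5,-315.9,93])*800/512,proj(c,[533.5,-315.9,0])*800/512)
P=cloud(c)[165:245,150:290].reshape(-1,3);m=(P[:,2]>96)&(P[:,2]<106)&(abs(P[:,0]-421)<25)&(abs(P[:,1]+253)<25);print("grip",m.sum(),P[m].mean(0))
E
```

```text
[428.95212226 303.66472506] [427.24870977 330.91107159] [424.71232658 371.48091364]
grip 38 [ 420.39171871 -258.40216743  100.92713002]
```

View pics/top1.png

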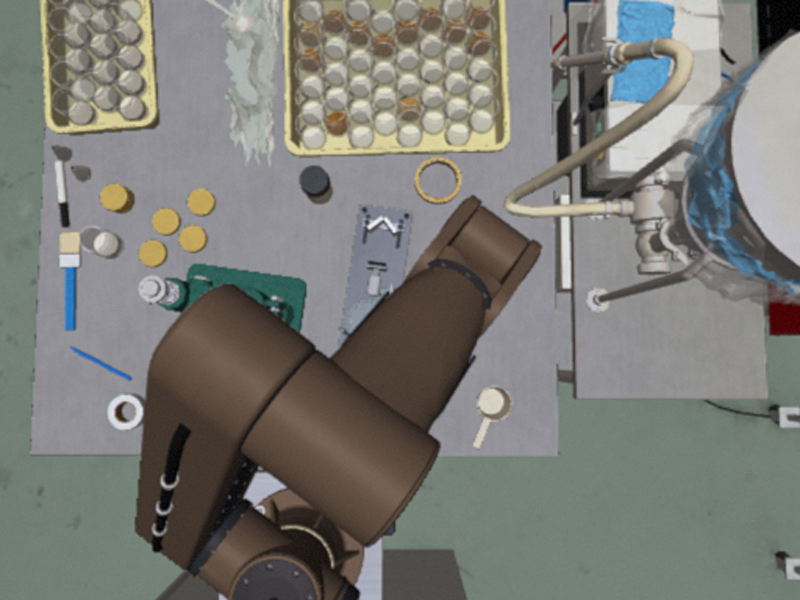

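```bash
python3 - <<'E'
from h import *
c=load("side1.npz");P=cloud(c)
W=P[60:180,175:235].reshape(-1,3)
m=(W[:,0]>330)&(W[:,0]<560)&(W[:,1]>-60)&(W[:,1]<250)&(W[:,2]>100)
print(W[m].min(0),W[m].max(0))
c=load("top0.npz");P=cloud(c);W=P[150:240,80:200].reshape(-1,3);m=W[:,2]>100;m&=W[:,2]<900;print(W[m].min(0),W[m].max(0))
E
```

```text
[413.97045793  -7.187323   100.587816  ] [506.92019976 182.42253015 349.87952182]
[402.58001793  -3.39464638 100.46978446] [506.82297469 184.65608508 486.00397911]
```

Request:
servo_tool:
  plan:
    - [[85, -0.4, -0.4, 40, 0, 0, 0], [85, -0.4, -0.4, 80, 0, 0, 0], [85, -0.4, -0.4, 113, 0, 0, 0], [85, -0.4, -0.4, 113, 0, 0, 0], [85, -0.4, -0.4, 113, 0, 0, 0]]

```text
clock: 1.9
eef_pos: [534.1, -315.8, 37.8]
ee_rot: [180.0, 0.0, -98.1]
force: [0.3, -0.7, 0.8]
grip_width: 85.0
```

Request:
servo_tool:
  plan:
    - [[40, 0, 0, 0, 0, 0, 0], [40, 0, 0, 0, 0, 0, 0], [40, 0, 0, 0, 0, 0, 0], [40, 0, 0, 0, 0, 0, 0], [40, 0, 0, 0, 0, 0, 0], [40, 0, 0, 0, 0, 0, 0], [40, 0, 0, 0, 0, 0, 0], [40, 0, 0, 0, 0, 0, 0]]

```text
clock: 2.7
eef_pos: [534.9, -316.2, 40.0]
ee_rot: [-179.9, -0.0, -98.1]
force: [-1.4, 1.2, 8.9]
grip_width: 50.6
```

```bash
python3 - <<'E'
from h import *
c=load("top1.npz");P=cloud(c)
for (u,v) in [(200,330),(230,300),(170,350),(300,350),(400,330),(450,300),(490,240),(350,370)]:
    print((u,v),P[int(v*.64),int(u*.64)].round())
W=P[:290].reshape(-1,3)
m=(W[:,2]>200)&(W[:,0]>150)&(W[:,0]<900)&(abs(W[:,1]+100)<350);print(W[m].min(0))
E
```

```text
(200, 330) [404. -17. 751.]
(230, 300) [433. -36. 728.]
(170, 350) [387.  11. 751.]
(300, 350) [ 387. -101.  724.]
(400, 330) [ 409. -193.  630.]
(450, 300) [ 447. -252.  566.]
(490, 240) [ 539. -314.  451.]
(350, 370) [ 369. -145.  694.]
[ 270.25351207 -388.76081548  235.26057079]
```

```bash
python3 - <<'E'
from bench import ctrl
import cv2,numpy as np
s=ctrl.observe();print(s["force"],s["torque"],s["grip_width"],s["eef_pos"],ctrl.grasp_offset)
c=ctrl.camera("side"); im=c["color"][:,:,::-1]
cv2.imwrite("pics/side2.png",cv2.resize(im[150:260,220:340],None,fx=5,fy=5,interpolation=cv2.INTER_CUBIC));np.savez("side2.npz",**c)
E
```

```text
[-1.42622633  1.20831819  8.91247909] [0.10285438 0.29014926 0.00459281] 50.56528844166922 [ 534.86249649 -316.23423047   39.97034958] 18.700000000000003
```

View pics/side2.png

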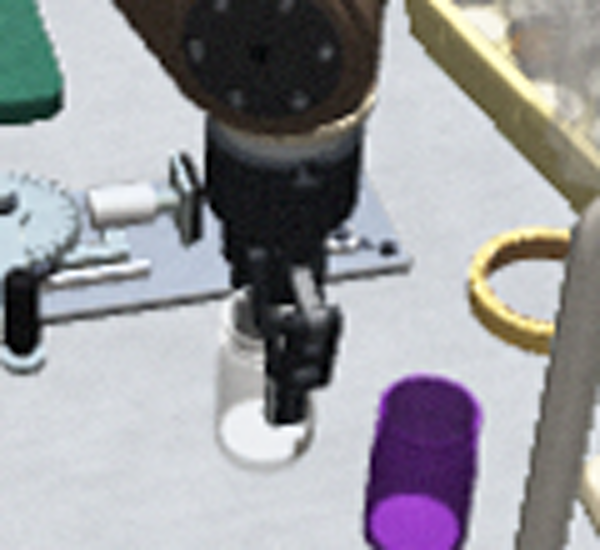

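Request:
servo_tool:
  plan:
    - [[40, 0, 0, -10, 0, 0, 0], [40, 0, 0, -30, 0, 0, 0], [40, 0, 0, -60, 0, 0, 0], [40, 0, 0, -85, 0, 0, 0], [40, 0, 0, -85, 0, 0, 0], [40, 0, 0, -85, 0, 0, 0]]

```text
clock: 3.35
eef_pos: [534.7, -316.1, 125.9]
ee_rot: [-179.8, -0.1, -98.1]
force: [-0.4, -0.8, -2.0]
grip_width: 51.1
```

```bash
python3 go.py 604 -154.3 125 -98 604 -154.3 53 -98; python3 - <<'E'
from bench import ctrl
import cv2,numpy as np
c=ctrl.camera("side"); im=c["color"][:,:,::-1]
cv2.imwrite("pics/side3.png",cv2.resize(im[130:260,220:340],None,fx=5,fy=5,interpolation=cv2.INTER_CUBIC));np.savez("side3.npz",**c)
E
```

```text
t 3.35 pos [ 534.7 -316.1  125.9] rot [-1.798e+02 -1.000e-01 -9.810e+01] F [-0.4 -0.8 -2. ] w 51.1 j [-37.  34.  96.   0.  49.  61.]
-> [604.0, -154.3, 125.0, -98.0] shift [-170.   -45.9    0.8] turn [-0.2 -0.1 -0.1]
-> [604.0, -154.3, 53.0, -98.0] shift [-170.1  -45.7   72.8] turn [-0.2 -0.1 -0.1]
```

View pics/side3.png

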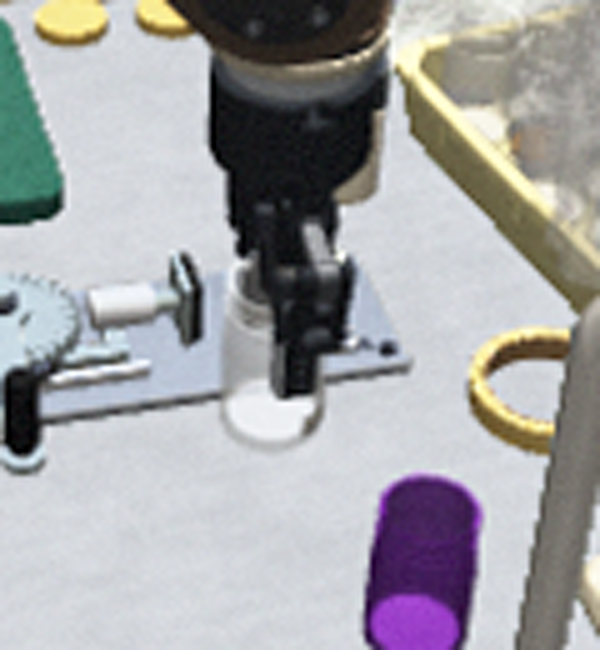

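```bash
python3 - <<'E'
from h import *
from meas import circ
c=load("side3.npz");P=cloud(c)
W=P[175:232,262:290].reshape(-1,3)
# glass points: exclude dark
col=c["color"][175:232,262:290].reshape(-1,3).astype(int)
d=np.hypot(W[:,0]-534,W[:,1]+316)
m=(d<30)&(col.max(1)>110)&(W[:,2]>80)&(W[:,2]<175)
for z0,z1 in [(86,100),(100,115),(115,130),(130,145),(145,160),(160,172),(172,185)]:
    k=m&(W[:,2]>=z0)&(W[:,2]<z1); print(z0,k.sum(),W[k].min(0) if k.any() else '',W[k].max(0) if k.any() else '')
k=m&(W[:,2]>100)&(W[:,2]<150)&(d>20)
f=circ(W[k],27);print(f,k.sum())
print("foot proj expected",proj(c,[533.9,-316,86]),proj(c,[534.7,-350,126]), "crop px", (proj(c,[533.9,-316,86])-[220,130])*5,(proj(c,[534.7,-350,126])-[220,130])*5)
E
```

```text
86 60 [ 508.19052926 -343.03973854   86.17025597] [ 553.75134526 -313.14463025   99.43933505]
100 91 [ 507.47490852 -344.96527047  100.34803845] [ 555.19997433 -312.03259141  114.83714762]
115 73 [ 506.92071658 -344.5771705   115.31007054] [ 556.79149604 -310.5415164   129.6682429 ]
130 57 [ 506.49619837 -342.01652979  130.85022569] [ 555.67773822 -304.76485259  144.8387854 ]
145 52 [ 507.82253895 -340.17281551  145.46029318] [ 522.26906576 -306.44187628  159.78502991]
160 44 [ 508.7776632  -338.50376145  160.01098381] [ 522.93755175 -298.18307632  171.26128048]
172 14 [ 508.57037687 -335.1501029   172.35799736] [ 529.21767552 -295.40360991  174.99465828]
[ 534.80533312 -315.21357569   25.        ] 235
foot proj expected [273.47014894 213.82820179] [280.2286295  210.23959031] crop px [267.35074472 419.14100897] [301.14314749 401.19795157]
```

Request:
servo_tool:
  plan:
    - [[40, -40, -11, 0, 0, 0, 0], [40, -80, -22, 0, 0, 0, 0], [40, -125, -34, 0.5, 0, 0, 0], [40, -170, -46, 0.8, -0.2, -0.1, -0.1], [40, -170, -46, 20, -0.2, -0.1, -0.1], [40, -170, -46, 40, -0.2, -0.1, -0.1], [40, -170, -46, 60, -0.2, -0.1, -0.1], [40, -170, -46, 70, -0.2, -0.1, -0.1], [40, -170, -46, 70, -0.2, -0.1, -0.1], [40, -170, -46, 70, -0.2, -0.1, -0.1]]

```text
clock: 4.4
eef_pos: [604.0, -154.3, 55.0]
ee_rot: [179.9, 0.1, -98.0]
force: [0.3, -0.2, -0.5]
grip_width: 50.8
```

```bash
python3 go.py 604 -154.3 53 -98  604 -154.3 50 -98; python3 - <<'E'
from bench import ctrl
import cv2,numpy as np
c=ctrl.camera("side"); im=c["color"][:,:,::-1]
cv2.imwrite("pics/side4.png",cv2.resize(im[110:240,200:330],None,fx=5,fy=5,interpolation=cv2.INTER_CUBIC));np.savez("side4.npz",**c)
E
```

```text
t 4.4 pos [ 604.  -154.3   55. ] rot [ 1.799e+02  1.000e-01 -9.800e+01] F [ 0.3 -0.2 -0.5] w 50.8 j [-20.  40.  98.   0.  42.  78.]
-> [604.0, -154.3, 53.0, -98.0] shift [ 0. -0.  2.] turn [0.1 0.1 0. ]
-> [604.0, -154.3, 50.0, -98.0] shift [ 0. -0.  5.] turn [0.1 0.1 0. ]
```

View pics/side4.png

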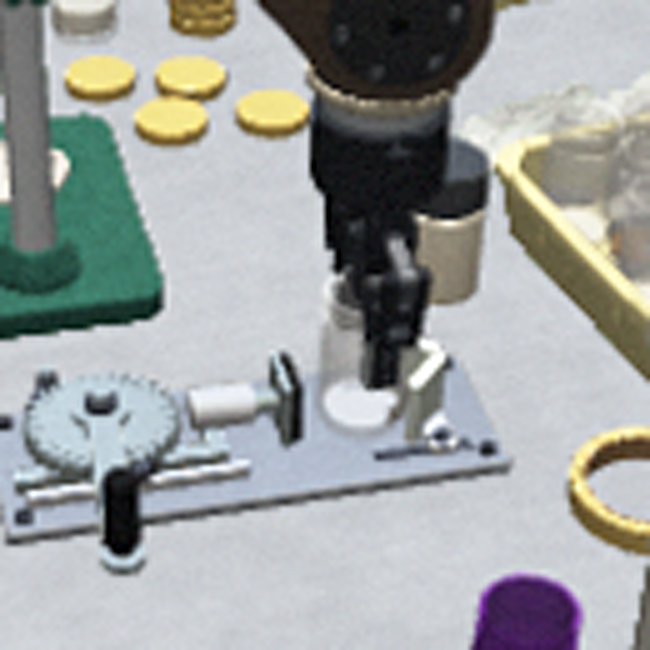

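Request:
servo_tool:
  plan:
    - [[40, 0, 0, 2, 0, 0, 0], [40, 0, 0, 3.5, 0, 0, 0], [40, 0, 0, 4.5, 0, 0, 0], [40, 0, 0, 4.5, 0, 0, 0]]

```text
clock: 4.85
eef_pos: [604.2, -154.4, 51.1]
ee_rot: [180.0, 0.1, -98.0]
force: [-0.3, -1.5, -2.2]
grip_width: 50.9
```

Request:
servo_tool:
  plan:
    - [[40, 0, 0, 1, 0, 0, 0], [40, 0, 0, 1.5, 0, 0, 0], [40, 0, 0, 1.5, 0, 0, 0]]

```text
clock: 5.15
eef_pos: [604.3, -154.4, 50.1]
ee_rot: [180.0, 0.0, -98.0]
force: [-2.0, -0.1, 4.6]
grip_width: 50.9
```

Request:
servo_tool:
  plan:
    - [[58, 0, 0, 0, 0, 0, 0], [66, 0, 0, 0, 0, 0, 0], [80, 0, 0, 0, 0, 0, 0], [85, 0, 0, 0, 0, 0, 0], [85, 0, 0, 0, 0, 0, 0], [85, 0, 0, 0, 0, 0, 0]]

```text
clock: 5.75
eef_pos: [604.3, -154.4, 50.0]
ee_rot: [180.0, 0.0, -98.0]
force: [-0.3, -0.1, 0.9]
grip_width: 84.9
```

```bash
python3 go.py; python3 - <<'E'
from bench import ctrl
import cv2,numpy as np
c=ctrl.camera("side"); im=c["color"][:,:,::-1]
cv2.imwrite("pics/side5.png",cv2.resize(im[110:240,200:330],None,fx=5,fy=5,interpolation=cv2.INTER_CUBIC));np.savez("side5.npz",**c)
E
```

```text
t 5.75 pos [ 604.3 -154.4   50. ] rot [180.   0. -98.] F [-0.3 -0.1  0.9] w 84.9 j [-20.  41.  98.   0.  41.  78.]
```

View pics/side5.png

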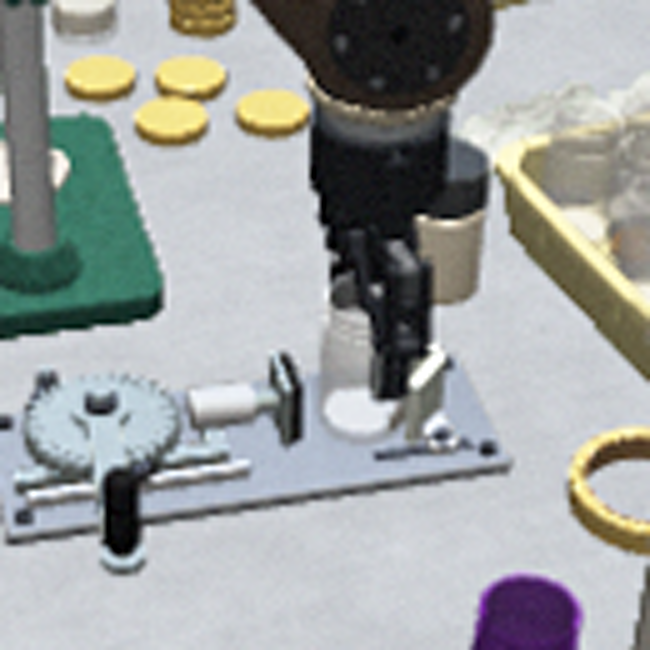

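Request:
servo_tool:
  plan:
    - [[85, 0, 0, -30, 0, 0, 0], [85, 0, 0, -70, 0, 0, 0], [85, 0, 0, -110, 0, 0, 0], [85, 0, 0, -110, 0, 0, 0]]

```text
clock: 6.2
eef_pos: [606.2, -155.1, 165.3]
ee_rot: [-179.5, -0.1, -98.0]
force: [1.2, 0.8, -0.1]
grip_width: 85.1
```

```bash
python3 go.py 421 -254.5 160 -13 421 -254.5 62 -13
```

```text
t 6.2 pos [ 606.2 -155.1  165.3] rot [-1.795e+02 -1.000e-01 -9.800e+01] F [ 1.2  0.8 -0.1] w 85.1 j [-20.  32.  94.   0.  54.  78.]
-> [421.0, -254.5, 160.0, -13.0] shift [124.1 169.7   4. ] turn [ -0.3  -0.4 -85. ]
-> [421.0, -254.5, 62.0, -13.0] shift [124.  170.5 102. ] turn [ -0.3  -0.4 -85. ]
```

Request:
servo_tool:
  plan:
    - [[60, 124, 170, 4, 0, 0, -85], [40, 124, 170, 4, 0, 0, -85], [40, 124, 170, 4, 0, 0, -85], [40, 124, 170, 4, 0, 0, -85], [40, 124, 170, 4, 0, 0, -85], [40, 124, 170, 4, 0, 0, -85], [40, 124, 170, 4, 0, 0, -85], [40, 124, 170, 4, 0, 0, -85], [40, 124, 170, 4, 0, 0, -85], [40, 124, 170, 4, 0, 0, -85], [40, 124, 170, 4, 0, 0, -85], [40, 124, 170, 4, 0, 0, -85]]

```text
clock: 7.4
eef_pos: [420.6, -254.3, 159.8]
ee_rot: [180.0, -0.5, -13.2]
force: [-1.3, -0.0, 0.2]
grip_width: 39.7
```

```bash
python3 go.py 421 -254.5 62 -13; python3 - <<'E'
from bench import ctrl
import cv2,numpy as np
c=ctrl.camera("side"); im=c["color"][:,:,::-1]
cv2.imwrite("pics/side6.png",cv2.resize(im[110:240,190:320],None,fx=5,fy=5,interpolation=cv2.INTER_CUBIC));np.savez("side6.npz",**c)
c=ctrl.camera("top"); im=c["color"][:,:,::-1];cv2.imwrite("pics/top6.png",cv2.resize(im[100:240,205:345],None,fx=4,fy=4,interpolation=cv2.INTER_CUBIC));np.savez("top6.npz",**c)
E
```

```text
t 7.4 pos [ 420.6 -254.3  159.8] rot [180.   -0.5 -13.2] F [-1.3 -0.   0.2] w 39.7 j [-39.  23. 113.   0.  44. -26.]
-> [421.0, -254.5, 62.0, -13.0] shift [-0.3  0.1 97.8] turn [ 0.  -0.5 -0.2]
```

View pics/side6.png

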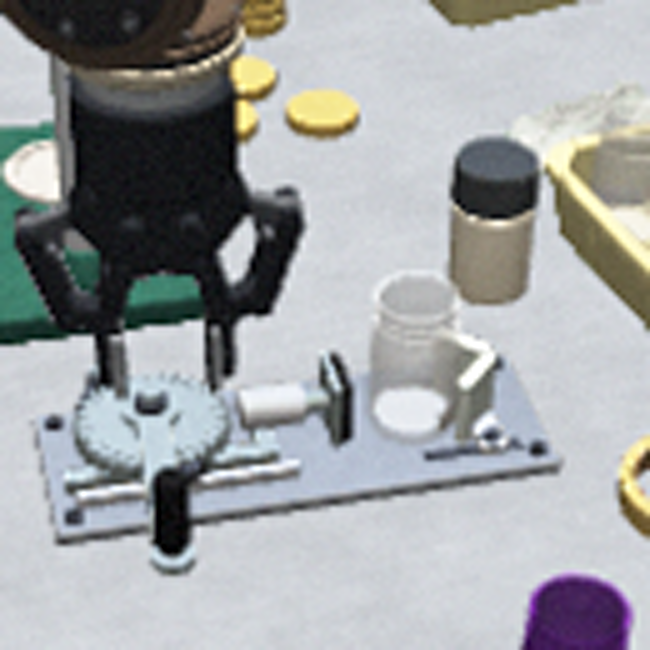

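View pics/top6.png

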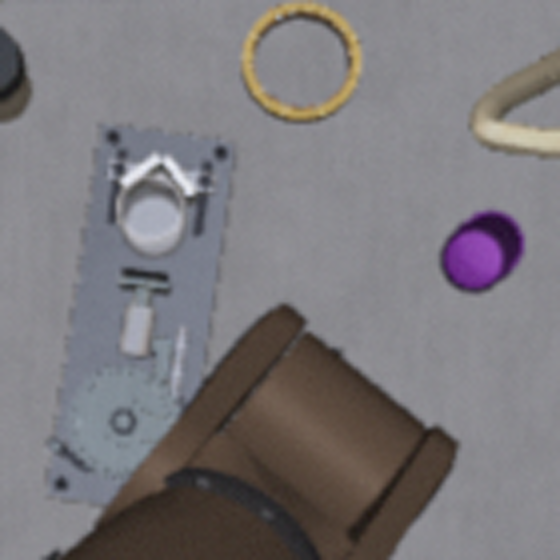

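Request:
servo_tool:
  plan:
    - [[40, -0.3, 0, 40, 0, -0.5, 0], [40, -0.3, 0, 75, 0, -0.5, 0], [40, -0.3, 0, 97.5, 0, -0.5, 0], [40, -0.3, 0, 97.5, 0, -0.5, 0], [32, -0.3, 0, 97.5, 0, -0.5, 0], [28, -0.3, 0, 97.5, 0, -0.5, 0], [28, -0.3, 0, 97.5, 0, -0.5, 0]]

```text
clock: 8.2
eef_pos: [421.6, -254.8, 63.7]
ee_rot: [179.9, -0.1, -13.2]
force: [1.0, -0.4, -0.0]
grip_width: 27.9
```

```bash
python3 - <<'E'
from h import *
from meas import circ
c=load("top6.npz");P=cloud(c).reshape(-1,3)
a=np.radians(-8.03);ex=np.array([np.cos(a),np.sin(a)]);ey=np.array([-np.sin(a),np.cos(a)]);o=np.array([448.5,-132.8])
d=np.hypot(P[:,0]-603,P[:,1]+154);m=(d<32)&(P[:,2]>92)&(P[:,2]<112)
f=circ(P[m]);print(m.sum(),f,P[m,2].mean(),"clamp",(f[:2]-o)@ex,(f[:2]-o)@ey)
m=(np.hypot(P[:,0]-448,P[:,1]+132)<10);W=P[m];print(W[:,2].max())
E
python3 go.py
```

```text
71 [ 603.2255526  -153.23444047   23.22273766] 101.99641434610503 clamp 156.06299754485934 1.3797756356815185
61.93184534405236
t 8.2 pos [ 421.6 -254.8   63.7] rot [ 1.799e+02 -1.000e-01 -1.320e+01] F [ 1.  -0.4 -0. ] w 27.9 j [-39.  32. 117.  -0.  31. -26.]
```

```bash
cat > arc.py <<'E'
import sys,numpy as np
from scipy.spatial.transform import Rotation as R
from bench import ctrl
o=np.array([448.5,-132.8]);W=float(sys.argv[1]);r=125
s=ctrl.observe();p=s["eef_pos"];R0=R.from_euler("xyz",s["ee_rot"],degrees=True)
ph=np.degrees(np.arctan2(p[1]-o[1],p[0]-o[0]));t=np.array([-np.sin(np.radians(ph)),np.cos(np.radians(ph))])
f=s["force"]
print("t %.2f r %.1f phi %.1f q_tool %.3f Ftan %.1f Frad %.1f Fz %.1f yaw %.1f w %.1f z %.1f"%(s["clock"],np.hypot(*(p[:2]-o)),ph,np.radians(ph+106.0),f[:2]@t,f[0]*t[1]-f[1]*t[0],f[2],s["ee_rot"][2],s["grip_width"],p[2]))
rows=[]
for q in map(float,sys.argv[2:]):
    a=q-np.radians(106.0)
    T=np.r_[o+r*np.array([np.cos(a),np.sin(a)]),63]
    d=R0.inv().apply(T-p);v=(R0.inv()*R.from_euler("xyz",[180,0,np.degrees(a)+90],degrees=True)).as_rotvec(degrees=True)
    rows.append([W]+[round(float(x),1)+0. for x in [*d,*v]])
print(rows)
E
python3 arc.py 28 0.1 0.18 0.26 0.34 0.42 0.50 0.58 0.65 0.70 0.70 0.70
```

```text
t 8.20 r 124.9 phi -102.4 q_tool 0.062 Ftan 1.1 Frad 0.2 Fz -0.0 yaw -13.2 w 27.9 z 63.7
[[28.0, 4.7, -0.1, 0.7, 0.1, -0.1, -2.9], [28.0, 14.7, -1.0, 0.7, 0.1, -0.1, -7.5], [28.0, 24.5, -2.7, 0.7, 0.1, -0.1, -12.1], [28.0, 34.2, -5.2, 0.7, 0.1, -0.1, -16.7], [28.0, 43.7, -8.4, 0.7, 0.1, -0.1, -21.2], [28.0, 52.9, -12.4, 0.7, 0.1, -0.1, -25.8], [28.0, 61.7, -17.1, 0.7, 0.1, -0.1, -30.4], [28.0, 69.1, -21.8, 0.7, 0.1, -0.1, -34.4], [28.0, 74.1, -25.5, 0.7, 0.1, -0.1, -37.3], [28.0, 74.1, -25.5, 0.7, 0.1, -0.1, -37.3], [28.0, 74.1, -25.5, 0.7, 0.1, -0.1, -37.3]]
```

Request:
servo_tool:
  plan:
    - [[28, 4.7, 0, 0.7, 0, 0, -3], [28, 14.7, -1, 0.7, 0, 0, -7.5], [28, 24.5, -2.7, 0.7, 0, 0, -12], [28, 34.2, -5.2, 0.7, 0, 0, -16.7], [28, 43.7, -8.4, 0.7, 0, 0, -21.2]]

```text
clock: 8.7
eef_pos: [466.5, -256.7, 64.0]
ee_rot: [179.9, -0.1, 8.2]
force: [0.1, 1.4, 0.8]
grip_width: 28.0
```

```bash
python3 arc.py 28 0.5 0.58 0.65 0.7 0.7 0.7;  python3 - <<'E'
from bench import ctrl
import cv2,numpy as np
c=ctrl.camera("side"); im=c["color"][:,:,::-1]
cv2.imwrite("pics/side7.png",cv2.resize(im[110:240,190:320],None,fx=5,fy=5,interpolation=cv2.INTER_CUBIC))
E
```

```text
t 8.70 r 125.2 phi -81.7 q_tool 0.423 Ftan 0.3 Frad -1.3 Fz 0.8 yaw 8.2 w 28.0 z 64.0
[[28.0, 9.6, -0.5, 1.0, 0.1, -0.1, -4.5], [28.0, 19.5, -1.7, 1.0, 0.1, -0.1, -9.0], [28.0, 28.1, -3.4, 1.0, 0.1, -0.1, -13.1], [28.0, 34.1, -5.0, 1.0, 0.1, -0.1, -15.9], [28.0, 34.1, -5.0, 1.0, 0.1, -0.1, -15.9], [28.0, 34.1, -5.0, 1.0, 0.1, -0.1, -15.9]]
```

View pics/side7.png

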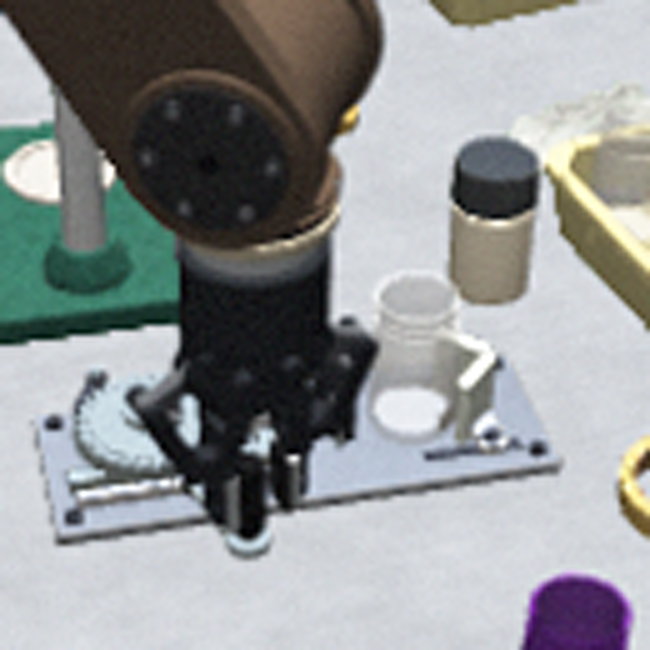

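Request:
servo_tool:
  plan:
    - [[28, 9.6, -0.5, 1, 0, 0, -4.5], [28, 19.5, -1.7, 1, 0, 0, -9], [28, 28.1, -3.4, 1, 0, 0, -13], [28, 34.1, -5, 1, 0, 0, -16], [28, 34.1, -5, 1, 0, 0, -16]]

```text
clock: 9.25
eef_pos: [501.3, -246.7, 63.8]
ee_rot: [179.7, -0.1, 24.5]
force: [-0.8, -0.7, -0.6]
grip_width: 27.6
```

```bash
python3 arc.py 28 0.72 0.74 0.74
```

```text
t 9.25 r 125.6 phi -65.1 q_tool 0.713 Ftan -1.0 Frad 0.3 Fz -0.6 yaw 24.5 w 27.6 z 63.8
[[28.0, 0.8, -0.6, 0.8, 0.3, -0.1, -0.8], [28.0, 3.3, -0.7, 0.8, 0.3, -0.1, -1.9], [28.0, 3.3, -0.7, 0.8, 0.3, -0.1, -1.9]]
```

```bash
python3 arc.py 28 0.64 0.56 0.48 0.4 0.32 0.24 0.16 0.08 0.02 0 0
```

```text
t 9.25 r 125.6 phi -65.1 q_tool 0.713 Ftan -1.0 Frad 0.3 Fz -0.6 yaw 24.5 w 27.6 z 63.8
[[28.0, -9.2, -0.9, 0.8, 0.3, -0.1, 3.8], [28.0, -19.1, -1.9, 0.8, 0.3, -0.2, 8.4], [28.0, -28.9, -3.8, 0.7, 0.3, -0.2, 12.9], [28.0, -38.6, -6.4, 0.7, 0.3, -0.2, 17.5], [28.0, -48.0, -9.8, 0.6, 0.2, -0.2, 22.1], [28.0, -57.1, -13.9, 0.6, 0.2, -0.2, 26.7], [28.0, -65.8, -18.8, 0.6, 0.2, -0.2, 31.3], [28.0, -74.2, -24.3, 0.5, 0.2, -0.2, 35.9], [28.0, -80.1, -28.9, 0.5, 0.2, -0.2, 39.3], [28.0, -82.0, -30.5, 0.5, 0.2, -0.2, 40.5], [28.0, -82.0, -30.5, 0.5, 0.2, -0.2, 40.5]]
```

Request:
servo_tool:
  plan:
    - [[28, -9.2, -0.9, 0.8, 0.3, -0.1, 3.8], [28, -19.1, -1.9, 0.8, 0.3, -0.2, 8.4], [28, -28.9, -3.8, 0.7, 0.3, -0.2, 13], [28, -38.6, -6.4, 0.7, 0.3, -0.2, 17.5], [28, -48, -9.8, 0.6, 0.2, -0.2, 22], [28, -57, -14, 0.6, 0.2, -0.2, 26.7], [28, -65.8, -18.8, 0.6, 0.2, -0.2, 31.3], [28, -74.2, -24.3, 0.5, 0.2, -0.2, 36], [28, -80, -29, 0.5, 0.2, -0.2, 39.3], [28, -82, -30.5, 0.5, 0.2, -0.2, 40.5]]

```text
clock: 10.25
eef_pos: [413.4, -253.1, 63.5]
ee_rot: [180.0, -0.1, -16.3]
force: [1.4, 0.4, 0.2]
grip_width: 28.1
```

```bash
python3 arc.py 28 -0.02 -0.04
```

```text
t 10.25 r 125.3 phi -106.2 q_tool -0.004 Ftan 1.2 Frad -0.8 Fz 0.2 yaw -16.3 w 28.1 z 63.5
[[28.0, -2.0, -0.3, 0.5, 0.0, -0.1, 0.8], [28.0, -4.5, -0.4, 0.5, 0.0, -0.1, 2.0]]
```

Request:
servo_tool:
  plan:
    - [[28, -2, -0.3, 0.5, 0, 0, 0.8], [28, -2, -0.3, 0.5, 0, 0, 0.8]]

```text
clock: 10.45
eef_pos: [411.5, -252.3, 63.2]
ee_rot: [180.0, -0.1, -17.1]
force: [0.0, 0.5, -0.5]
grip_width: 27.8
```

Request:
servo_tool:
  plan:
    - [[28, -2.3, 0, 0, 0, 0, 1], [28, -2.3, 0, 0, 0, 0, 1]]

```text
clock: 10.65
eef_pos: [409.1, -251.4, 63.2]
ee_rot: [180.0, -0.1, -18.2]
force: [0.3, -0.1, 0.1]
grip_width: 27.9
```

```bash
python3 arc.py 28 -0.02 -0.04;python3 - <<'E'
from bench import ctrl
import cv2,numpy as np
for n in ("side","top"):
    c=ctrl.camera(n); im=c["color"][:,:,::-1];np.savez(n+"8.npz",**c)
    y,x=(110,190) if n=="side" else (110,200)
    cv2.imwrite(f"pics/{n}8.png",cv2.resize(im[y:y+130,x:x+130],None,fx=4.6,fy=4.6,interpolation=cv2.INTER_CUBIC))
E
```

```text
t 10.65 r 125.0 phi -108.4 q_tool -0.041 Ftan 0.3 Frad -0.0 Fz 0.1 yaw -18.2 w 27.9 z 63.2
[[28.0, 2.7, 0.0, 0.2, 0.0, -0.1, -1.0], [28.0, 0.2, 0.0, 0.2, 0.0, -0.1, 0.1]]
```

View pics/side8.png

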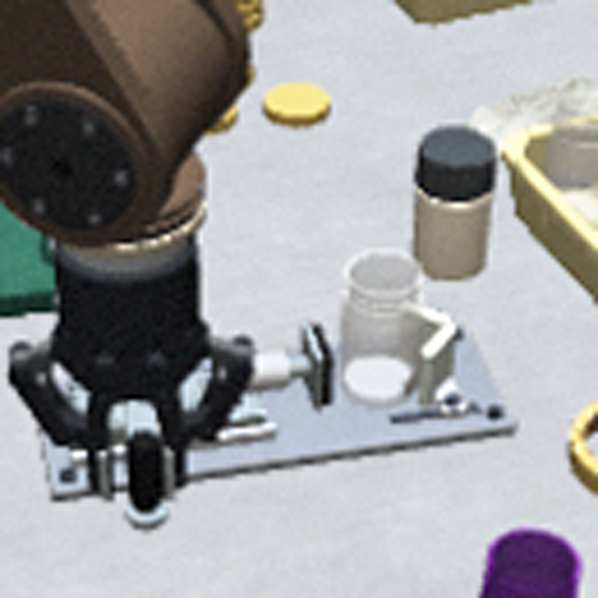

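View pics/top8.png

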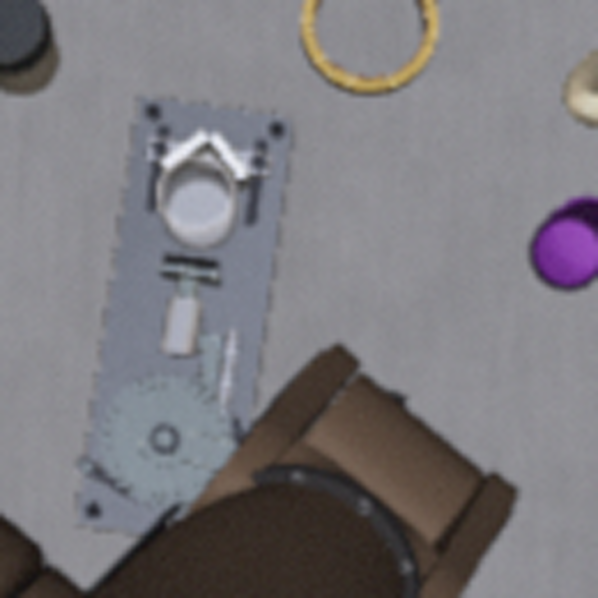

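Request:
servo_tool:
  plan:
    - [[28, -2, 0, 0, 0, 0, 1], [28, -2, 0, 0, 0, 0, 1]]

```text
clock: 10.95
eef_pos: [408.4, -251.4, 63.3]
ee_rot: [179.9, -0.2, -19.2]
force: [6.2, -0.7, -2.0]
grip_width: 28.0
```

```bash
python3 arc.py 28 -0.08; python3 - <<'E'
from h import *
a=np.radians(-8.03);ex=np.array([np.cos(a),np.sin(a)]);ey=np.array([-np.sin(a),np.cos(a)]);o=np.array([448.5,-132.8])
for n in("top0","top8"):
    P=cloud(load(n+".npz")).reshape(-1,3)
    k=np.c_[(P[:,:2]-o)@ex,(P[:,:2]-o)@ey]
    m=(P[:,2]>52)&(P[:,2]<64)&(k[:,0]>95)&(k[:,0]<132)&(abs(k[:,1])<17)
    print(n,m.sum(),k[m,0].mean(),np.percentile(k[m,0],[5,95]))
P=cloud(load("side8.npz")).reshape(-1,3);col=load("side8.npz")["color"].reshape(-1,3).astype(int)
m=(P[:,2]>62)&(P[:,2]<106)&(np.hypot(P[:,0]-412,P[:,1]+254)<16);print(m.sum(),P[m].mean(0),P[m].min(0),P[m].max(0))
E
```

```text
t 10.95 r 125.2 phi -108.7 q_tool -0.047 Ftan 6.1 Frad -1.3 Fz -2.0 yaw -19.2 w 28.0 z 63.3
[[28.0, -4.1, -0.2, 0.3, 0.1, -0.2, 1.4]]
top0 45 109.5552762013559 [103.86494227 114.99662525]
top8 44 115.32138333241359 [109.2596663  128.47921157]
121 [ 413.34660197 -259.27463965   85.90905251] [ 404.35700846 -267.28317833   62.29714131] [ 424.94388108 -246.97774973  105.31244452]
```

```bash
python3 arc.py 28 0.02 0.1 0.18 0.26 0.34 0.42 0.5 0.56 0.62 0.66 0.69 0.71 0.71
```

```text
t 10.95 r 125.2 phi -108.7 q_tool -0.047 Ftan 6.1 Frad -1.3 Fz -2.0 yaw -19.2 w 28.0 z 63.3
[[28.0, 8.3, -0.5, 0.4, 0.1, -0.2, -4.3], [28.0, 18.3, -1.7, 0.4, 0.1, -0.2, -8.9], [28.0, 28.1, -3.6, 0.4, 0.1, -0.2, -13.5], [28.0, 37.7, -6.4, 0.5, 0.1, -0.2, -18.1], [28.0, 47.1, -9.9, 0.5, 0.1, -0.2, -22.7], [28.0, 56.1, -14.1, 0.5, 0.1, -0.2, -27.3], [28.0, 64.8, -19.0, 0.6, 0.1, -0.2, -31.8], [28.0, 71.1, -23.2, 0.6, 0.1, -0.2, -35.3], [28.0, 77.1, -27.7, 0.6, 0.1, -0.2, -38.7], [28.0, 80.9, -30.9, 0.6, 0.1, -0.2, -41.0], [28.0, 83.7, -33.4, 0.6, 0.1, -0.2, -42.7], [28.0, 85.5, -35.1, 0.6, 0.2, -0.2, -43.9], [28.0, 85.5, -35.1, 0.6, 0.2, -0.2, -43.9]]
```

Request:
servo_tool:
  plan:
    - [[28, 8.3, -0.5, 0.4, 0.1, -0.2, -4.3], [28, 18.3, -1.7, 0.4, 0.1, -0.2, -9], [28, 28, -3.6, 0.4, 0.1, -0.2, -13.5], [28, 37.7, -6.4, 0.5, 0.1, -0.2, -18], [28, 47, -10, 0.5, 0.1, -0.2, -22.7], [28, 56, -14, 0.5, 0.1, -0.2, -27.3], [28, 56, -14, 0.5, 0.1, -0.2, -27.3]]

```text
clock: 11.65
eef_pos: [466.6, -256.5, 62.9]
ee_rot: [180.0, -0.0, 8.2]
force: [0.6, -0.1, 0.9]
grip_width: 28.0
```

```bash
python3 arc.py 28 0.5 0.56 0.62 0.66 0.69 0.71 0.71
```

```text
t 11.65 r 125.0 phi -81.7 q_tool 0.424 Ftan 0.6 Frad 0.2 Fz 0.9 yaw 8.2 w 28.0 z 62.9
[[28.0, 9.4, -0.4, -0.1, 0.0, 0.0, -4.5], [28.0, 16.9, -1.2, -0.1, 0.0, 0.0, -7.9], [28.0, 24.3, -2.5, -0.1, 0.0, 0.0, -11.3], [28.0, 29.2, -3.5, -0.1, 0.0, 0.0, -13.6], [28.0, 32.8, -4.5, -0.1, 0.0, 0.0, -15.4], [28.0, 35.2, -5.2, -0.1, 0.0, 0.0, -16.5], [28.0, 35.2, -5.2, -0.1, 0.0, 0.0, -16.5]]
```

Request:
servo_tool:
  plan:
    - [[28, 9.4, -0.4, 0, 0, 0, -4.5], [28, 17, -1.2, 0, 0, 0, -8], [28, 24.3, -2.5, 0, 0, 0, -11.3], [28, 29.2, -3.5, 0, 0, 0, -13.6], [28, 29.2, -3.5, 0, 0, 0, -13.6]]

```text
clock: 12.15
eef_pos: [494.8, -248.7, 62.8]
ee_rot: [180.0, -0.0, 21.7]
force: [-0.8, 0.6, 1.0]
grip_width: 28.0
```

```bash
python3 arc.py 28 0.69 0.71 0.71; python3 - <<'E'
from bench import ctrl
import cv2,numpy as np
from h import *
c=ctrl.camera("top"); im=c["color"][:,:,::-1];np.savez("top9.npz",**c)
x,y=200,110
cv2.imwrite(f"pics/top9.png",cv2.resize(im[y:y+130,x:x+130],None,fx=4.6,fy=4.6,interpolation=cv2.INTER_CUBIC))
a=np.radians(-8.03);ex=np.array([np.cos(a),np.sin(a)]);ey=np.array([-np.sin(a),np.cos(a)]);o=np.array([448.5,-132.8])
P=cloud(c).reshape(-1,3)
k=np.c_[(P[:,:2]-o)@ex,(P[:,:2]-o)@ey]
m=(P[:,2]>52)&(P[:,2]<64)&(k[:,0]>95)&(k[:,0]<132)&(abs(k[:,1])<17)
print(m.sum(),k[m,0].mean(),np.percentile(k[m,0],[5,50,90]))
E
```

```text
t 12.15 r 124.8 phi -68.2 q_tool 0.660 Ftan -0.5 Frad -0.8 Fz 1.0 yaw 21.7 w 28.0 z 62.8
[[28.0, 3.8, 0.1, -0.2, 0.0, 0.0, -1.8], [28.0, 6.3, 0.0, -0.2, 0.0, 0.0, -3.0], [28.0, 6.3, 0.0, -0.2, 0.0, 0.0, -3.0]]
44 122.02374092419873 [115.97261028 121.33559775 127.41459629]
```

View pics/top9.png

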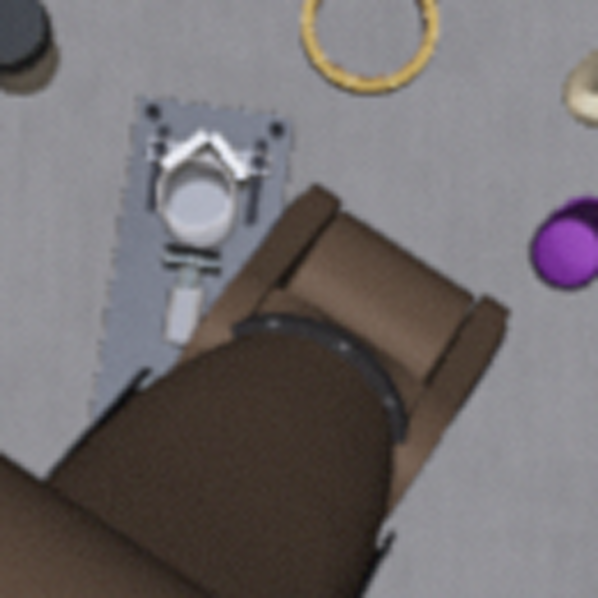

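Request:
servo_tool:
  plan:
    - [[28, 3.8, 0, 0, 0, 0, -1.8], [28, 6.3, 0, 0, 0, 0, -3], [28, 6.3, 0, 0, 0, 0, -3]]

```text
clock: 12.5
eef_pos: [500.6, -246.3, 62.8]
ee_rot: [180.0, -0.0, 24.7]
force: [-0.5, -0.6, -0.4]
grip_width: 27.9
```

```bash
python3 arc.py 28 0.64 0.56 0.48 0.4 0.32 0.24 0.16 0.08 0.02 -0.02 -0.045 -0.045
```

```text
t 12.50 r 124.9 phi -65.4 q_tool 0.709 Ftan -0.7 Frad 0.4 Fz -0.4 yaw 24.7 w 27.9 z 62.8
[[28.0, -8.7, -0.2, -0.2, 0.0, 0.0, 4.0], [28.0, -18.6, -1.3, -0.2, 0.0, 0.0, 8.6], [28.0, -28.4, -3.2, -0.2, 0.0, 0.0, 13.2], [28.0, -38.0, -5.9, -0.2, 0.0, 0.0, 17.7], [28.0, -47.4, -9.3, -0.2, 0.0, 0.0, 22.3], [28.0, -56.5, -13.5, -0.2, 0.0, 0.0, 26.9], [28.0, -65.3, -18.3, -0.2, 0.0, 0.0, 31.5], [28.0, -73.6, -23.9, -0.2, 0.0, 0.0, 36.1], [28.0, -79.5, -28.5, -0.3, 0.0, 0.0, 39.5], [28.0, -83.3, -31.7, -0.3, 0.0, 0.0, 41.8], [28.0, -85.6, -33.9, -0.3, 0.0, 0.0, 43.2], [28.0, -85.6, -33.9, -0.3, 0.0, 0.0, 43.2]]
```

Request:
servo_tool:
  plan:
    - [[28, -8.7, -0.2, 0, 0, 0, 4], [28, -18.6, -1.3, 0, 0, 0, 8.6], [28, -28.4, -3.2, 0, 0, 0, 13.2], [28, -38, -6, 0, 0, 0, 17.7], [28, -47.4, -9.3, 0, 0, 0, 22.3], [28, -56.5, -13.5, 0, 0, 0, 27], [28, -65.3, -18.3, 0, 0, 0, 31.5], [28, -73.6, -24, 0, 0, 0, 36], [28, -79.5, -28.5, 0, 0, 0, 39.5], [28, -83.3, -31.7, 0, 0, 0, 41.8], [28, -85, -33.3, 0, 0, 0, 42.8], [28, -85, -33.3, 0, 0, 0, 42.8]]

```text
clock: 13.7
eef_pos: [409.4, -251.6, 62.8]
ee_rot: [180.0, -0.0, -18.2]
force: [-0.3, 0.3, -0.4]
grip_width: 27.8
```

```bash
python3 arc.py 28 0.02 0.08 0.14 0.2 0.26 0.32 0.38 0.44; python3 - <<'E'
from bench import ctrl
import cv2,numpy as np
from h import *
from meas import circ
c=ctrl.camera("top"); im=c["color"][:,:,::-1];np.savez("top10.npz",**c)
x,y=200,110
cv2.imwrite(f"pics/top10.png",cv2.resize(im[y:y+130,x:x+130],None,fx=4.6,fy=4.6,interpolation=cv2.INTER_CUBIC))
a=np.radians(-8.03);ex=np.array([np.cos(a),np.sin(a)]);ey=np.array([-np.sin(a),np.cos(a)]);o=np.array([448.5,-132.8])
P=cloud(c).reshape(-1,3)
k=np.c_[(P[:,:2]-o)@ex,(P[:,:2]-o)@ey]
m=(P[:,2]>52)&(P[:,2]<64)&(k[:,0]>95)&(k[:,0]<132)&(abs(k[:,1])<17)
print(m.sum(),k[m,0].mean(),np.percentile(k[m,0],[5,50,90]))
d=np.hypot(k[:,0]-157,k[:,1]);m=(d<34)&(P[:,2]>92)&(P[:,2]<112)
print(circ(k[m]))
E
```

```text
t 13.70 r 125.1 phi -108.2 q_tool -0.039 Ftan -0.3 Frad -0.2 Fz -0.4 yaw -18.2 w 27.8 z 62.8
[[28.0, 7.4, -0.3, -0.1, 0.0, 0.0, -3.3], [28.0, 14.8, -0.9, -0.1, 0.0, 0.0, -6.7], [28.0, 22.3, -2.0, -0.1, 0.0, 0.0, -10.2], [28.0, 29.6, -3.6, -0.1, 0.0, 0.0, -13.6], [28.0, 36.8, -5.6, -0.1, 0.0, 0.0, -17.0], [28.0, 43.9, -8.0, -0.1, 0.0, 0.0, -20.5], [28.0, 50.9, -10.8, -0.1, 0.0, 0.0, -23.9], [28.0, 57.6, -14.1, -0.1, 0.0, 0.0, -27.4]]
46 121.25143424756482 [115.70141705 121.13757489 126.29154944]
[156.10224802   1.27238988  23.26994748]
```

Request:
servo_tool:
  plan:
    - [[28, 7.4, -0.3, 0, 0, 0, -3.3], [28, 14.8, -1, 0, 0, 0, -6.7], [28, 22.3, -2, 0, 0, 0, -10.2], [28, 29.6, -3.6, 0, 0, 0, -13.6], [28, 36.8, -5.6, 0, 0, 0, -17], [28, 44, -8, 0, 0, 0, -20.5], [28, 51, -10.8, 0, 0, 0, -24]]

```text
clock: 14.45
eef_pos: [461.6, -257.0, 62.7]
ee_rot: [-180.0, 0.0, 6.1]
force: [-1.4, 0.9, 0.2]
grip_width: 27.9
```

```bash
python3 arc.py 28 0.42 0.46 0.5 0.54 0.58
```

```text
t 14.45 r 124.9 phi -84.0 q_tool 0.384 Ftan -1.3 Frad -1.1 Fz 0.2 yaw 6.1 w 27.9 z 62.7
[[28.0, 4.5, 0.0, -0.3, 0.0, 0.0, -2.0], [28.0, 9.5, -0.3, -0.3, 0.0, 0.0, -4.3], [28.0, 14.4, -0.8, -0.3, 0.0, 0.0, -6.6], [28.0, 19.4, -1.4, -0.3, 0.0, 0.0, -8.8], [28.0, 24.3, -2.3, -0.3, 0.0, 0.0, -11.1]]
```

Request:
servo_tool:
  plan:
    - [[28, 4.5, 0, 0, 0, 0, -2], [28, 9.5, -0.3, 0, 0, 0, -4.3], [28, 14.4, -0.8, 0, 0, 0, -6.6], [28, 14.4, -0.8, 0, 0, 0, -6.6]]

```text
clock: 14.85
eef_pos: [476.4, -254.6, 62.6]
ee_rot: [180.0, 0.0, 12.8]
force: [-0.2, 0.2, -0.5]
grip_width: 28.1
```

Request:
servo_tool:
  plan:
    - [[28, 4.5, 0, 0, 0, 0, -2.2], [28, 9.5, -0.3, 0, 0, 0, -4.4], [28, 9.5, -0.3, 0, 0, 0, -4.4]]

```text
clock: 15.15
eef_pos: [485.8, -252.2, 62.5]
ee_rot: [180.0, -0.0, 17.2]
force: [0.3, -0.4, 0.2]
grip_width: 28.1
```

```bash
python3 arc.py 28 0.62 0.66 0.69 0.71
```

```text
t 15.15 r 125.1 phi -72.6 q_tool 0.582 Ftan 0.1 Frad 0.5 Fz 0.2 yaw 17.2 w 28.1 z 62.5
[[28.0, 4.7, -0.2, -0.5, 0.0, 0.0, -2.3], [28.0, 9.7, -0.5, -0.5, 0.0, 0.0, -4.6], [28.0, 13.4, -0.9, -0.5, 0.0, 0.0, -6.3], [28.0, 15.9, -1.2, -0.5, 0.0, 0.0, -7.5]]
```

Request:
servo_tool:
  plan:
    - [[28, 4.7, -0.2, -0.3, 0, 0, -2.3], [28, 9.7, -0.5, -0.3, 0, 0, -4.6], [28, 9.7, -0.5, -0.3, 0, 0, -4.6]]

```text
clock: 15.45
eef_pos: [495.1, -248.8, 62.8]
ee_rot: [180.0, -0.0, 21.8]
force: [0.7, -0.0, -1.0]
grip_width: 28.1
```

Request:
servo_tool:
  plan:
    - [[28, 3.7, -0.2, 0, 0, 0, -1.7], [28, 6, -0.5, 0, 0, 0, -2.8], [28, 6, -0.5, 0, 0, 0, -2.8]]

```text
clock: 15.75
eef_pos: [500.7, -246.0, 62.8]
ee_rot: [180.0, -0.0, 24.6]
force: [-0.8, -0.6, 0.1]
grip_width: 28.0
```

```bash
cat > look.py <<'E'
import sys
from bench import ctrl
import cv2,numpy as np
from h import *
from meas import circ
c=ctrl.camera("top"); im=c["color"][:,:,::-1];n=sys.argv[1];np.savez(f"top{n}.npz",**c)
x,y=200,110
cv2.imwrite(f"pics/top{n}.png",cv2.resize(im[y:y+130,x:x+130],None,fx=4.6,fy=4.6,interpolation=cv2.INTER_CUBIC))
a=np.radians(-8.03);ex=np.array([np.cos(a),np.sin(a)]);ey=np.array([-np.sin(a),np.cos(a)]);o=np.array([448.5,-132.8])
P=cloud(c).reshape(-1,3)
k=np.c_[(P[:,:2]-o)@ex,(P[:,:2]-o)@ey]
m=(P[:,2]>52)&(P[:,2]<64)&(k[:,0]>95)&(k[:,0]<138)&(abs(k[:,1])<17)
print("jaw",m.sum(),k[m,0].mean(),np.percentile(k[m,0],[5,50,90]))
d=np.hypot(k[:,0]-158,k[:,1]);m=(d<34)&(P[:,2]>92)&(P[:,2]<112)
print("jar",circ(k[m]),P[m,2].mean())
E
python3 look.py 11; python3 arc.py 28 0.64 0.56 0.48 0.4 0.32 0.24 0.16 0.08 0.02 -0.02 -0.04
```

```text
jaw 53 129.03364725207044 [123.40587094 129.22103797 134.77090385]
jar [160.44558216   1.1404472   23.2641679 ] 102.03253026310149
t 15.80 r 124.6 phi -65.3 q_tool 0.710 Ftan 0.3 Frad -0.1 Fz -0.0 yaw 24.6 w 28.1 z 62.8
[[28.0, -8.8, 0.1, -0.2, 0.0, 0.0, 3.9], [28.0, -18.7, -1.0, -0.2, 0.0, 0.0, 8.5], [28.0, -28.5, -2.9, -0.2, 0.0, 0.0, 13.1], [28.0, -38.2, -5.5, -0.2, 0.0, 0.0, 17.6], [28.0, -47.6, -8.9, -0.2, 0.0, 0.0, 22.2], [28.0, -56.7, -13.1, -0.2, 0.0, 0.0, 26.8], [28.0, -65.4, -17.9, -0.2, 0.0, 0.0, 31.4], [28.0, -73.7, -23.5, -0.2, 0.0, 0.0, 36.0], [28.0, -79.6, -28.1, -0.2, 0.0, 0.0, 39.4], [28.0, -83.4, -31.3, -0.2, 0.0, 0.0, 41.7], [28.0, -85.3, -33.0, -0.2, 0.0, 0.0, 42.9]]
```

Request:
servo_tool:
  plan:
    - [[28, -8.8, 0, -0.2, 0, 0, 4], [28, -18.7, -1, -0.2, 0, 0, 8.5], [28, -28.5, -3, -0.2, 0, 0, 13], [28, -38.2, -5.5, -0.2, 0, 0, 17.6], [28, -47.6, -9, -0.2, 0, 0, 22.2], [28, -56.7, -13, -0.2, 0, 0, 26.8], [28, -65.4, -18, -0.2, 0, 0, 31.4], [28, -73.7, -23.5, -0.2, 0, 0, 36], [28, -79.6, -28, -0.2, 0, 0, 39.4], [28, -83.4, -31.3, -0.2, 0, 0, 41.7], [28, -85, -32.8, -0.2, 0, 0, 42.7], [28, -85, -32.8, -0.2, 0, 0, 42.7]]

```text
clock: 17.0
eef_pos: [409.5, -251.5, 63.0]
ee_rot: [180.0, -0.0, -18.2]
force: [0.9, -0.1, -0.2]
grip_width: 28.0
```

```bash
python3 look.py 12; python3 arc.py 28 0.02 0.06 0.1 0.14 0.18 0.22 0.26 0.3
```

```text
jaw 55 126.84607171893882 [104.2034596  128.33959583 134.37910811]
jar [160.68273855   1.13821193  23.25376361] 101.3250499724471
t 17.05 r 125.0 phi -108.1 q_tool -0.037 Ftan 0.6 Frad -0.9 Fz -0.1 yaw -18.1 w 28.1 z 63.0
[[28.0, 7.1, -0.2, 0.0, 0.0, 0.0, -3.3], [28.0, 12.1, -0.5, 0.0, 0.0, 0.0, -5.5], [28.0, 17.0, -1.1, 0.0, 0.0, 0.0, -7.8], [28.0, 22.0, -1.9, 0.0, 0.0, 0.0, -10.1], [28.0, 26.9, -2.9, 0.0, 0.0, 0.0, -12.4], [28.0, 31.7, -4.1, 0.0, 0.0, 0.0, -14.7], [28.0, 36.5, -5.4, 0.0, 0.0, 0.0, -17.0], [28.0, 41.3, -7.0, 0.0, 0.0, 0.0, -19.3]]
```

Request:
servo_tool:
  plan:
    - [[28, 7, -0.2, 0, 0, 0, -3.3], [28, 12, -0.5, 0, 0, 0, -5.5], [28, 17, -1, 0, 0, 0, -7.8], [28, 22, -2, 0, 0, 0, -10], [28, 22, -2, 0, 0, 0, -10]]

```text
clock: 17.55
eef_pos: [431.8, -256.6, 63.0]
ee_rot: [180.0, -0.1, -8.0]
force: [-0.7, -0.6, -0.6]
grip_width: 27.8
```

Request:
servo_tool:
  plan:
    - [[28, 5, -0.1, 0, 0, 0, -2.3], [28, 10, -0.4, 0, 0, 0, -4.6], [28, 10, -0.4, 0, 0, 0, -4.6]]

```text
clock: 17.85
eef_pos: [442.0, -257.6, 62.9]
ee_rot: [180.0, -0.1, -3.4]
force: [0.4, -0.1, -0.1]
grip_width: 27.9
```

```bash
python3 arc.py 28 0.26 0.3 0.34 0.38 0.42
```

```text
t 17.85 r 125.0 phi -93.0 q_tool 0.228 Ftan 0.4 Frad 0.0 Fz -0.1 yaw -3.4 w 27.9 z 62.9
[[28.0, 4.1, -0.1, -0.1, 0.0, -0.1, -2.3], [28.0, 9.0, -0.4, -0.1, 0.0, -0.1, -4.6], [28.0, 14.0, -0.9, -0.1, 0.0, -0.1, -6.9], [28.0, 19.0, -1.6, -0.1, 0.0, -0.1, -9.2], [28.0, 23.9, -2.4, -0.1, 0.0, -0.1, -11.5]]
```

Request:
servo_tool:
  plan:
    - [[28, 4, -0.1, 0, 0, 0, -2.3], [28, 9, -0.4, 0, 0, 0, -4.6], [28, 9, -0.4, 0, 0, 0, -4.6]]

```text
clock: 18.15
eef_pos: [451.1, -257.7, 62.9]
ee_rot: [180.0, -0.1, 1.2]
force: [-1.3, -0.1, 0.9]
grip_width: 27.9
```

Request:
servo_tool:
  plan:
    - [[28, 5, -0.1, 0, 0, 0, -2.3], [28, 10, -0.4, 0, 0, 0, -4.6], [28, 10, -0.4, 0, 0, 0, -4.6]]

```text
clock: 18.45
eef_pos: [461.1, -257.1, 62.9]
ee_rot: [180.0, -0.1, 5.7]
force: [0.2, 0.3, 0.5]
grip_width: 27.8
```

```bash
python3 arc.py 28 0.42 0.46 0.5 0.54 0.58
```

```text
t 18.45 r 124.9 phi -84.2 q_tool 0.381 Ftan 0.3 Frad -0.3 Fz 0.5 yaw 5.7 w 27.8 z 62.9
[[28.0, 4.9, 0.0, -0.1, 0.0, -0.1, -2.4], [28.0, 9.9, -0.3, -0.1, 0.0, -0.1, -4.7], [28.0, 14.9, -0.8, -0.1, 0.0, -0.1, -7.0], [28.0, 19.9, -1.5, -0.1, 0.1, -0.1, -9.2], [28.0, 24.8, -2.4, -0.1, 0.1, -0.1, -11.5]]
```

Request:
servo_tool:
  plan:
    - [[28, 5, 0, 0, 0, 0, -2.3], [28, 10, -0.4, 0, 0, 0, -4.6], [28, 10, -0.4, 0, 0, 0, -4.6]]

```text
clock: 18.75
eef_pos: [470.9, -255.6, 62.8]
ee_rot: [180.0, -0.1, 10.2]
force: [-0.6, 0.1, 0.3]
grip_width: 28.1
```

```bash
python3 arc.py 28; python3 look.py 13
```

```text
t 18.75 r 124.8 phi -79.7 q_tool 0.460 Ftan -0.6 Frad -0.2 Fz 0.3 yaw 10.2 w 28.1 z 62.8
[]
jaw 52 127.70419684524488 [100.4847009  130.12947032 135.43082254]
jar [161.85066864   1.17893395  23.19472936] 101.52618337537449
```

Request:
servo_tool:
  plan:
    - [[28, 5, 0, 0, 0, 0, -2.3], [28, 5, 0, 0, 0, 0, -2.3]]

```text
clock: 19.0
eef_pos: [475.4, -254.7, 62.8]
ee_rot: [180.0, -0.0, 12.4]
force: [-1.3, -0.1, -0.0]
grip_width: 28.5
```

```bash
python3 arc.py 28 0.54 0.58 0.62 0.66 0.7
```

```text
t 19.00 r 124.8 phi -77.5 q_tool 0.497 Ftan -1.2 Frad -0.2 Fz -0.0 yaw 12.4 w 28.5 z 62.8
[[28.0, 5.4, 0.1, -0.2, 0.0, 0.0, -2.6], [28.0, 10.4, -0.3, -0.2, 0.0, 0.0, -4.9], [28.0, 15.4, -0.8, -0.2, 0.0, 0.0, -7.1], [28.0, 20.3, -1.5, -0.2, 0.0, 0.0, -9.4], [28.0, 25.2, -2.4, -0.2, 0.0, 0.0, -11.7]]
```

Request:
servo_tool:
  plan:
    - [[28, 3, 0, 0, 0, 0, -1.3], [28, 5.4, 0, -0.2, 0, 0, -2.6], [28, 5.4, 0, -0.2, 0, 0, -2.6]]

```text
clock: 19.3
eef_pos: [480.7, -253.4, 62.9]
ee_rot: [180.0, -0.0, 15.0]
force: [-2.6, 0.8, -1.0]
grip_width: 28.2
```

Request:
servo_tool:
  plan:
    - [[28, 2.5, 0, 0, 0, 0, -1.2], [28, 5, -0.1, 0, 0, 0, -2.3], [28, 5, -0.1, 0, 0, 0, -2.3]]

```text
clock: 19.6
eef_pos: [485.7, -251.8, 62.8]
ee_rot: [180.0, -0.0, 17.4]
force: [-1.5, 0.6, -0.3]
grip_width: 28.1
```

```bash
python3 arc.py 28 0.62 0.66 0.7
```

```text
t 19.60 r 124.7 phi -72.6 q_tool 0.583 Ftan -1.2 Frad -1.0 Fz -0.3 yaw 17.4 w 28.1 z 62.8
[[28.0, 4.7, 0.2, -0.2, 0.0, 0.0, -2.2], [28.0, 9.7, -0.1, -0.2, 0.0, 0.0, -4.4], [28.0, 14.6, -0.6, -0.2, 0.0, 0.0, -6.7]]
```

Request:
servo_tool:
  plan:
    - [[28, 2.5, 0, 0, 0, 0, -1.1], [28, 4.7, 0.1, 0, 0, 0, -2.2], [28, 4.7, 0.1, 0, 0, 0, -2.2]]

```text
clock: 19.9
eef_pos: [490.6, -250.4, 62.8]
ee_rot: [180.0, -0.0, 19.6]
force: [-1.5, -0.3, -0.2]
grip_width: 28.1
```

Request:
servo_tool:
  plan:
    - [[28, 2.5, 0, 0, 0, 0, -1.2], [28, 5, -0.1, 0, 0, 0, -2.3], [28, 5, -0.1, 0, 0, 0, -2.3]]

```text
clock: 20.2
eef_pos: [495.5, -248.5, 62.8]
ee_rot: [180.0, -0.0, 22.0]
force: [-2.6, -0.1, 0.9]
grip_width: 27.8
```

Request:
servo_tool:
  plan:
    - [[28, 2.5, 0, 0, 0, 0, -1.2], [28, 4.5, -0.2, 0, 0, 0, -2.2], [28, 4.5, -0.2, 0, 0, 0, -2.2]]

```text
clock: 20.5
eef_pos: [499.8, -246.6, 62.8]
ee_rot: [180.0, -0.0, 24.3]
force: [-3.0, 0.3, 0.3]
grip_width: 27.6
```

```bash
python3 arc.py 28 0.7 0.72; python3 look.py 14
```

```text
t 20.50 r 124.8 phi -65.7 q_tool 0.703 Ftan -2.6 Frad -1.5 Fz 0.3 yaw 24.3 w 27.6 z 62.8
[[28.0, -0.3, 0.2, -0.2, 0.0, 0.0, 0.2], [28.0, 2.2, 0.2, -0.2, 0.0, 0.0, -1.0]]
jaw 46 129.70236888535786 [124.90369901 130.09243108 134.9182636 ]
jar [162.26233059   1.28793016  23.32946498] 101.41338127478899
```

```bash
python3 arc.py 28 0.64 0.56 0.48 0.4 0.32 0.24 0.16 0.08 0.02 -0.02 -0.04 -0.04
```

```text
t 20.55 r 124.8 phi -65.8 q_tool 0.702 Ftan -2.4 Frad -1.4 Fz 0.9 yaw 24.2 w 27.5 z 62.9
[[28.0, -7.8, -0.1, -0.2, 0.0, 0.0, 3.5], [28.0, -17.7, -1.1, -0.2, 0.0, -0.1, 8.1], [28.0, -27.6, -2.9, -0.2, 0.0, -0.1, 12.7], [28.0, -37.2, -5.5, -0.2, 0.0, -0.1, 17.3], [28.0, -46.7, -8.8, -0.2, 0.0, -0.1, 21.9], [28.0, -55.8, -12.9, -0.2, 0.0, -0.1, 26.5], [28.0, -64.5, -17.7, -0.2, 0.0, -0.1, 31.1], [28.0, -72.9, -23.2, -0.2, 0.0, -0.1, 35.6], [28.0, -78.9, -27.8, -0.2, 0.0, -0.1, 39.1], [28.0, -82.7, -31.0, -0.2, 0.0, -0.1, 41.4], [28.0, -84.5, -32.7, -0.2, 0.0, -0.1, 42.5], [28.0, -84.5, -32.7, -0.2, 0.0, -0.1, 42.5]]
```

Request:
servo_tool:
  plan:
    - [[28, -7.8, 0, -0.2, 0, 0, 3.5], [28, -17.7, -1, -0.2, 0, 0, 8], [28, -27.6, -3, -0.2, 0, 0, 12.7], [28, -37.2, -5.5, -0.2, 0, 0, 17.3], [28, -46.7, -8.8, -0.2, 0, 0, 22], [28, -55.8, -13, -0.2, 0, 0, 26.5], [28, -64.5, -17.7, -0.2, 0, 0, 31], [28, -73, -23.2, -0.2, 0, 0, 35.6], [28, -79, -27.8, -0.2, 0, 0, 39], [28, -82.7, -31, -0.2, 0, 0, 41.4], [28, -84.5, -32.7, -0.2, 0, 0, 42.5], [28, -84.5, -32.7, -0.2, 0, 0, 42.5]]

```text
clock: 21.75
eef_pos: [409.5, -251.6, 63.1]
ee_rot: [180.0, -0.1, -18.3]
force: [-0.5, 1.0, 0.2]
grip_width: 28.3
```

```bash
python3 look.py 15; python3 arc.py 28 0.02 0.06 0.1 0.14 0.18 0.22 0.26 0.3
```

```text
jaw 46 130.33366240245348 [124.77974059 130.87172233 135.64029831]
jar [162.01760495   1.24048367  23.17997478] 101.00023592333427
t 21.80 r 125.0 phi -108.1 q_tool -0.037 Ftan -0.5 Frad -0.1 Fz -0.9 yaw -18.2 w 28.2 z 63.1
[[28.0, 7.1, -0.3, 0.1, 0.0, -0.1, -3.4], [28.0, 12.1, -0.7, 0.1, 0.0, -0.1, -5.7], [28.0, 17.1, -1.3, 0.1, 0.0, -0.1, -8.0], [28.0, 22.0, -2.0, 0.1, 0.0, -0.1, -10.3], [28.0, 26.9, -3.0, 0.1, 0.0, -0.1, -12.6], [28.0, 31.8, -4.2, 0.1, 0.0, -0.1, -14.8], [28.0, 36.6, -5.6, 0.1, 0.0, -0.1, -17.1], [28.0, 41.3, -7.2, 0.1, 0.0, -0.1, -19.4]]
```

Request:
servo_tool:
  plan:
    - [[28, 7, -0.3, 0, 0, 0, -3.4], [28, 12, -0.7, 0, 0, 0, -5.7], [28, 17, -1.3, 0, 0, 0, -8], [28, 17, -1.3, 0, 0, 0, -8]]

```text
clock: 22.2
eef_pos: [426.9, -255.9, 63.1]
ee_rot: [179.9, -0.1, -10.1]
force: [0.1, 0.6, 0.3]
grip_width: 28.1
```

Request:
servo_tool:
  plan:
    - [[28, 5, -0.2, 0, 0, 0, -2.3], [28, 10, -0.5, 0, 0, 0, -4.6], [28, 10, -0.5, 0, 0, 0, -4.6]]

```text
clock: 22.5
eef_pos: [437.2, -257.3, 63.0]
ee_rot: [179.9, -0.2, -5.5]
force: [-0.0, 0.2, 0.4]
grip_width: 28.1
```

```bash
python3 arc.py 28 0.22 0.26 0.3 0.34 0.38
```

```text
t 22.50 r 125.0 phi -95.2 q_tool 0.189 Ftan -0.0 Frad -0.2 Fz 0.4 yaw -5.5 w 28.1 z 63.0
[[28.0, 3.9, 0.0, 0.0, 0.1, -0.2, -2.1], [28.0, 8.9, -0.3, 0.1, 0.1, -0.2, -4.4], [28.0, 13.9, -0.8, 0.1, 0.1, -0.2, -6.7], [28.0, 18.8, -1.5, 0.1, 0.1, -0.2, -9.0], [28.0, 23.7, -2.4, 0.1, 0.1, -0.2, -11.3]]
```

Request:
servo_tool:
  plan:
    - [[28, 4, 0, 0, 0, 0, -2.1], [28, 9, -0.3, 0, 0, 0, -4.4], [28, 9, -0.3, 0, 0, 0, -4.4]]

```text
clock: 22.8
eef_pos: [445.8, -257.5, 62.9]
ee_rot: [180.0, -0.1, -1.2]
force: [-2.2, 1.4, 2.4]
grip_width: 28.1
```

Request:
servo_tool:
  plan:
    - [[28, 2.5, 0, 0, 0, 0, -1.2], [28, 5, -0.1, 0, 0, 0, -2.3], [28, 5, -0.1, 0, 0, 0, -2.3]]

```text
clock: 23.1
eef_pos: [450.8, -257.4, 62.9]
ee_rot: [180.0, -0.1, 1.2]
force: [-3.5, -0.1, 2.5]
grip_width: 28.1
```

Request:
servo_tool:
  plan:
    - [[28, 2.5, 0, 0, 0, 0, -1.2], [28, 5, -0.1, 0, 0, 0, -2.3], [28, 5, -0.1, 0, 0, 0, -2.3]]

```text
clock: 23.4
eef_pos: [456.1, -257.2, 62.9]
ee_rot: [180.0, -0.1, 3.5]
force: [-4.3, -0.5, 1.7]
grip_width: 27.5
```

```bash
python3 arc.py 28 0.38 0.42
```

```text
t 23.40 r 124.6 phi -86.5 q_tool 0.340 Ftan -4.4 Frad 0.3 Fz 1.7 yaw 3.5 w 27.5 z 62.9
[[28.0, 5.0, 0.3, -0.1, 0.1, -0.1, -2.3], [28.0, 10.0, 0.0, -0.1, 0.1, -0.1, -4.5]]
```

Request:
servo_tool:
  plan:
    - [[28, 2.5, 0.1, 0, 0, 0, -1.2], [28, 5, 0.2, 0, 0, 0, -2.3], [28, 5, 0.2, 0, 0, 0, -2.3]]

```text
clock: 23.7
eef_pos: [461.1, -256.9, 62.9]
ee_rot: [180.0, -0.1, 5.8]
force: [-3.6, 2.0, 1.4]
grip_width: 28.4
```

Request:
servo_tool:
  plan:
    - [[28, 2.5, 0, 0, 0, 0, -1.2], [28, 5, -0.1, 0, 0, 0, -2.3], [28, 5, -0.1, 0, 0, 0, -2.3]]

```text
clock: 24.0
eef_pos: [466.2, -256.1, 62.8]
ee_rot: [180.0, -0.1, 8.2]
force: [-3.5, 1.2, 1.9]
grip_width: 28.2
```

Request:
servo_tool:
  plan:
    - [[28, 2.5, 0, 0, 0, 0, -1.2], [28, 3.5, -0.1, 0, 0, 0, -1.6], [28, 3.5, -0.1, 0, 0, 0, -1.6]]

```text
clock: 24.3
eef_pos: [469.6, -255.6, 62.8]
ee_rot: [180.0, -0.1, 9.7]
force: [-5.5, 0.6, 2.1]
grip_width: 28.0
```

```bash
python3 arc.py 28 0.46 0.48 0.50; python3 look.py 16
```

```text
t 24.30 r 124.6 phi -80.3 q_tool 0.449 Ftan -5.3 Frad -1.5 Fz 2.1 yaw 9.7 w 28.0 z 62.8
[[28.0, 1.4, 0.4, -0.2, 0.0, -0.1, -0.6], [28.0, 3.9, 0.4, -0.2, 0.0, -0.1, -1.8], [28.0, 6.4, 0.3, -0.2, 0.0, -0.1, -2.9]]
jaw 44 131.26971764792276 [125.38125445 131.68162401 136.47505707]
jar [162.35236122   1.2893467   23.21495911] 101.59341881965813
```

Request:
servo_tool:
  plan:
    - [[28, 2.5, 0.2, 0, 0, 0, -1.2], [28, 5, 0.3, 0, 0, 0, -2.3], [28, 5, 0.3, 0, 0, 0, -2.3]]

```text
clock: 24.65
eef_pos: [474.3, -254.8, 62.7]
ee_rot: [180.0, -0.0, 12.0]
force: [-4.4, 2.5, 3.3]
grip_width: 27.9
```

Request:
servo_tool:
  plan:
    - [[28, 2.5, 0, 0, 0, 0, -1.2], [28, 5, -0.1, 0, 0, 0, -2.3], [28, 5, -0.1, 0, 0, 0, -2.3]]

```text
clock: 24.95
eef_pos: [479.1, -253.5, 62.7]
ee_rot: [-180.0, -0.0, 14.3]
force: [-5.5, 0.5, 2.5]
grip_width: 28.3
```

Request:
servo_tool:
  plan:
    - [[28, 2.5, 0, 0, 0, 0, -1.2], [28, 5, -0.1, 0, 0, 0, -2.3], [28, 5, -0.1, 0, 0, 0, -2.3]]

```text
clock: 25.25
eef_pos: [483.7, -252.2, 62.7]
ee_rot: [-180.0, -0.0, 16.7]
force: [-6.0, -0.1, 2.6]
grip_width: 28.4
```

```bash
python3 arc.py 28 0.58 0.6 0.62 0.64 0.66
```

```text
t 25.25 r 124.5 phi -73.6 q_tool 0.566 Ftan -5.8 Frad -1.6 Fz 2.6 yaw 16.7 w 28.4 z 62.7
[[28.0, 1.8, 0.5, -0.3, 0.0, 0.0, -0.6], [28.0, 4.3, 0.5, -0.3, 0.0, 0.0, -1.7], [28.0, 6.8, 0.4, -0.3, 0.0, 0.0, -2.9], [28.0, 9.3, 0.2, -0.3, 0.0, 0.0, -4.0], [28.0, 11.7, 0.0, -0.3, 0.0, 0.0, -5.2]]
```

Request:
servo_tool:
  plan:
    - [[28, 2.5, 0.2, 0, 0, 0, -1.2], [28, 4.5, 0.2, 0, 0, 0, -2], [28, 4.5, 0.2, 0, 0, 0, -2]]

```text
clock: 25.55
eef_pos: [487.7, -250.9, 62.6]
ee_rot: [-179.9, 0.0, 18.7]
force: [-6.8, 1.5, 3.1]
grip_width: 28.1
```

Request:
servo_tool:
  plan:
    - [[28, 2.5, 0, 0, 0, 0, -1.2], [28, 3.5, -0.1, 0, 0, 0, -1.6], [28, 3.5, -0.1, 0, 0, 0, -1.6]]

```text
clock: 25.85
eef_pos: [490.8, -249.8, 62.7]
ee_rot: [-179.9, 0.1, 20.2]
force: [-6.4, -0.5, 2.6]
grip_width: 28.0
```

```bash
python3 arc.py 28 0.64 0.66 0.68 0.7
```

```text
t 25.85 r 124.4 phi -70.1 q_tool 0.626 Ftan -6.1 Frad -1.7 Fz 2.6 yaw 20.2 w 28.0 z 62.7
[[28.0, 1.8, 0.6, -0.3, -0.1, 0.1, -0.4], [28.0, 4.3, 0.5, -0.3, -0.1, 0.1, -1.6], [28.0, 6.8, 0.5, -0.3, -0.1, 0.1, -2.7], [28.0, 9.3, 0.3, -0.3, -0.1, 0.0, -3.9]]
```

Request:
servo_tool:
  plan:
    - [[28, 2.5, 0.2, 0, 0, 0, -1.2], [28, 4, 0.2, 0, 0, 0, -1.8], [28, 4, 0.2, 0, 0, 0, -1.8]]

```text
clock: 26.15
eef_pos: [494.2, -248.5, 62.6]
ee_rot: [-179.9, 0.1, 22.0]
force: [-6.1, -0.1, 2.4]
grip_width: 27.9
```

Request:
servo_tool:
  plan:
    - [[28, 2, 0.1, 0, 0, 0, -1], [28, 2, 0.1, 0, 0, 0, -1]]

```text
clock: 26.35
eef_pos: [495.7, -247.8, 62.6]
ee_rot: [-179.9, 0.1, 23.0]
force: [-6.8, 0.1, 4.0]
grip_width: 27.7
```

```bash
python3 arc.py 28 0.68 0.7; python3 look.py 17
```

```text
t 26.35 r 124.3 phi -67.7 q_tool 0.669 Ftan -6.2 Frad -2.7 Fz 4.0 yaw 23.0 w 27.7 z 62.6
[[28.0, 1.4, 0.7, -0.4, -0.1, 0.1, 0.1], [28.0, 3.9, 0.7, -0.4, -0.1, 0.1, -1.1]]
jaw 50 130.63590632438334 [125.00204338 131.25156489 136.79860918]
jar [162.33680272   1.15702761  23.20376338] 101.37476771389493
```

Request:
servo_tool:
  plan:
    - [[28, 2, 0.3, 0, 0, 0, -0.8], [28, 3, 0.4, 0, 0, 0, -1], [28, 3, 0.4, 0, 0, 0, -1]]

```text
clock: 26.7
eef_pos: [498.0, -246.9, 62.6]
ee_rot: [-179.8, 0.2, 24.0]
force: [-7.8, 0.2, 3.3]
grip_width: 28.0
```

```bash
python3 arc.py 28 0.68 0.66 0.64 0.62 0.6 0.56
```

```text
t 26.70 r 124.4 phi -66.5 q_tool 0.689 Ftan -7.0 Frad -3.2 Fz 3.3 yaw 24.0 w 28.0 z 62.6
[[28.0, -1.1, 0.6, -0.4, -0.2, 0.2, 1.0], [28.0, -3.6, 0.5, -0.4, -0.2, 0.2, 2.2], [28.0, -6.1, 0.4, -0.4, -0.2, 0.2, 3.3], [28.0, -8.6, 0.3, -0.4, -0.2, 0.2, 4.5], [28.0, -11.1, 0.0, -0.4, -0.2, 0.2, 5.6], [28.0, -16.0, -0.6, -0.4, -0.2, 0.2, 7.9]]
```

Firm push reached (Ftan ≈ 7 N). Back off slowly and check that the pawl holds.

Request:
servo_tool:
  plan:
    - [[28, -3.6, 0.4, -0.3, 0, 0, 2.2], [28, -3.6, 0.4, -0.3, 0, 0, 2.2]]

```text
clock: 26.9
eef_pos: [493.9, -248.6, 62.6]
ee_rot: [-179.7, 0.2, 21.7]
force: [-6.7, 0.1, 0.7]
grip_width: 27.9
```

Request:
servo_tool:
  plan:
    - [[28, -3, 0, 0, 0, 0, 1.3], [28, -3, 0, 0, 0, 0, 1.3]]

```text
clock: 27.1
eef_pos: [491.0, -249.9, 62.6]
ee_rot: [-179.8, 0.2, 20.3]
force: [-3.0, 0.6, -0.4]
grip_width: 27.7
```

Request:
servo_tool:
  plan:
    - [[28, -3, 0, 0, 0, 0, 1.3], [28, -3, 0, 0, 0, 0, 1.3]]

```text
clock: 27.3
eef_pos: [488.5, -251.3, 62.7]
ee_rot: [-179.8, 0.2, 18.9]
force: [-0.6, -0.6, -0.1]
grip_width: 28.0
```

```bash
python3 arc.py 28 0.56 0.48 0.4 0.32 0.24 0.16 0.08 0.02 -0.02 -0.04 -0.04; python3 look.py 18
```

```text
t 27.30 r 125.0 phi -71.3 q_tool 0.605 Ftan -0.7 Frad 0.3 Fz -0.1 yaw 18.9 w 28.0 z 62.7
[[28.0, -5.6, -0.2, -0.3, -0.2, 0.2, 2.8], [28.0, -15.6, -1.1, -0.3, -0.2, 0.2, 7.4], [28.0, -25.4, -2.8, -0.2, -0.2, 0.2, 12.0], [28.0, -35.1, -5.2, -0.2, -0.1, 0.2, 16.6], [28.0, -44.6, -8.5, -0.2, -0.1, 0.2, 21.2], [28.0, -53.7, -12.5, -0.1, -0.1, 0.2, 25.8], [28.0, -62.6, -17.2, -0.1, -0.1, 0.2, 30.3], [28.0, -68.9, -21.2, 0.0, -0.1, 0.2, 33.8], [28.0, -73.0, -24.0, 0.0, -0.1, 0.2, 36.1], [28.0, -75.0, -25.5, 0.0, -0.1, 0.2, 37.2], [28.0, -75.0, -25.5, 0.0, -0.1, 0.2, 37.2]]
jaw 49 130.88315525869055 [125.60309423 131.40283613 136.93328823]
jar [162.3225108    0.98689183  23.2168457 ] 101.58963379670233
```

Request:
servo_tool:
  plan:
    - [[28, -5.6, -0.2, -0.2, 0, 0, 2.8], [28, -15.6, -1, -0.2, 0, 0, 7.4], [28, -25.4, -2.8, -0.2, 0, 0, 12], [28, -35, -5.2, -0.2, 0, 0, 16.6], [28, -44.6, -8.5, -0.2, 0, 0, 21], [28, -53.7, -12.5, 0, 0, 0, 25.8], [28, -62.6, -17.2, 0, 0, 0, 30.3], [28, -69, -21.2, 0, 0, 0, 33.8], [28, -73, -24, 0, 0, 0, 36], [28, -75, -25.5, 0, 0, 0, 37], [28, -75, -25.5, 0, 0, 0, 37]]

```text
clock: 28.45
eef_pos: [409.5, -251.6, 63.2]
ee_rot: [-180.0, 0.2, -18.0]
force: [-0.2, 0.6, -0.5]
grip_width: 27.6
```

Request:
servo_tool:
  plan:
    - [[28, -1, 0, 0, 0, 0, 0.4], [28, -2, 0, 0, 0, 0, 0.5], [28, -2, 0, 0, 0, 0, 0.5]]

```text
clock: 28.75
eef_pos: [408.3, -251.3, 63.2]
ee_rot: [180.0, 0.1, -18.5]
force: [4.2, 0.3, -1.5]
grip_width: 27.9
```

```bash
python3 arc.py 28 -0.012
```

```text
t 28.75 r 125.1 phi -108.7 q_tool -0.048 Ftan 3.9 Frad -1.6 Fz -1.5 yaw -18.5 w 27.9 z 63.2
[[28.0, 4.4, -0.2, 0.2, 0.0, 0.1, -1.8]]
```

Request:
servo_tool:
  plan:
    - [[28, 4, -0.2, 0, 0, 0, -1], [40, 4, -0.2, 0, 0, 0, -1], [40, 4, -0.2, 0, 0, 0, -1], [40, 4, -0.2, 0, 0, 0, -1], [40, 4, -0.2, -30, 0, 0, -1], [40, 4, -0.2, -75, 0, 0, -1], [40, 4, -0.2, -120, 0, 0, -1], [40, 4, -0.2, -150, 0, 0, -1], [40, 4, -0.2, -150, 0, 0, -1]]

```text
clock: 29.65
eef_pos: [413.5, -253.2, 216.9]
ee_rot: [179.9, -0.2, -17.5]
force: [0.1, -0.1, -0.1]
grip_width: 40.0
```

```bash
python3 go.py 300 -470 240 -60
```

```text
t 29.65 pos [ 413.5 -253.2  216.9] rot [179.9  -0.2 -17.5] F [ 0.1 -0.1 -0.1] w 40.0 j [-39.  18. 110.  -0.  52. -22.]
-> [300.0, -470.0, 240.0, -60.0] shift [-43.  240.9 -22.6] turn [ 0.1 -0.3 42.5]
```

Move clear for a full look.

Request:
servo_tool:
  plan:
    - [[40, -43, 241, -22, 0, 0, 42], [40, -43, 241, -22, 0, 0, 42], [40, -43, 241, -22, 0, 0, 42], [40, -43, 241, -22, 0, 0, 42], [40, -43, 241, -22, 0, 0, 42], [40, -43, 241, -22, 0, 0, 42], [40, -43, 241, -22, 0, 0, 42], [40, -43, 241, -22, 0, 0, 42], [40, -43, 241, -22, 0, 0, 42], [40, -43, 241, -22, 0, 0, 42]]

```text
clock: 30.65
eef_pos: [300.7, -469.2, 239.4]
ee_rot: [-180.0, -0.3, -59.4]
force: [-0.7, -0.2, -0.1]
grip_width: 40.4
```

```bash
python3 go.py; python3 look.py 20; python3 - <<'E'
from bench import ctrl
import cv2
from h import *
c=ctrl.camera("side"); cv2.imwrite("pics/side20.png",cv2.resize(c["color"][:,:,::-1],(800,600),interpolation=cv2.INTER_CUBIC))
P=cloud(load("top20.npz")).reshape(-1,3)
for n,(x,y) in {"parked q0":(413,-253),"start":(421,-253)}.items(): pass
m=(P[:,2]>96)&(P[:,2]<110)&(np.hypot(P[:,0]-418,P[:,1]+253)<22);W=P[m];print("grip",m.sum(),W.mean(0),(W.min(0)+W.max(0))/2)
for n in("top0.npz","top20.npz"):
    Q=cloud(load(n)).reshape(-1,3)
    k=(Q[:,2]>85)&(Q[:,2]<112)&(abs(Q[:,0]-705)<50)&(abs(Q[:,1]+50)<50);print("shaker",k.sum(),Q[k].mean(0))
    k=(Q[:,2]>45)&(Q[:,2]<70)&(abs(Q[:,0]-320)<70)&(abs(Q[:,1]+345)<50);print("cup",k.sum(),Q[k].mean(0))
E
```

```text
t 30.65 pos [ 300.7 -469.2  239.4] rot [-180.    -0.3  -59.4] F [-0.7 -0.2 -0.1] w 40.4 j [-64.  22.  99.   0.  59.  -5.]
jaw 50 128.15261050457784 [100.05292877 130.46890549 136.24858179]
jar [162.41238943   0.99464618  23.1766407 ] 101.42124131172032
grip 31 [ 413.38374911 -251.59879441  102.37084491] [ 413.39066873 -251.44721571  102.46326076]
shaker 287 [712.45268349 -29.30771841 100.24762701]
cup 79 [ 278.84530661 -364.95651924   57.99922075]
shaker 292 [712.34632079 -29.45863176  99.77989882]
cup 81 [ 279.63018436 -365.1092095    57.47826946]
```

View pics/side20.png

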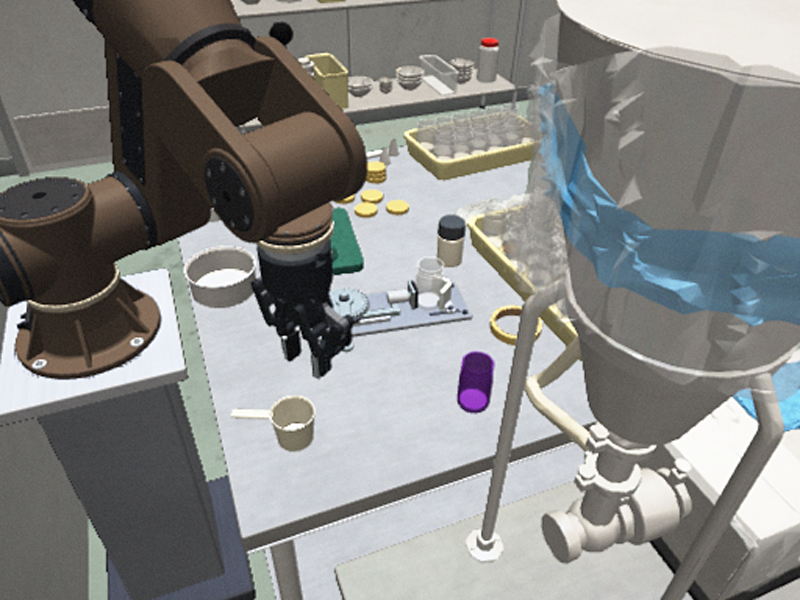

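View pics/top20.png

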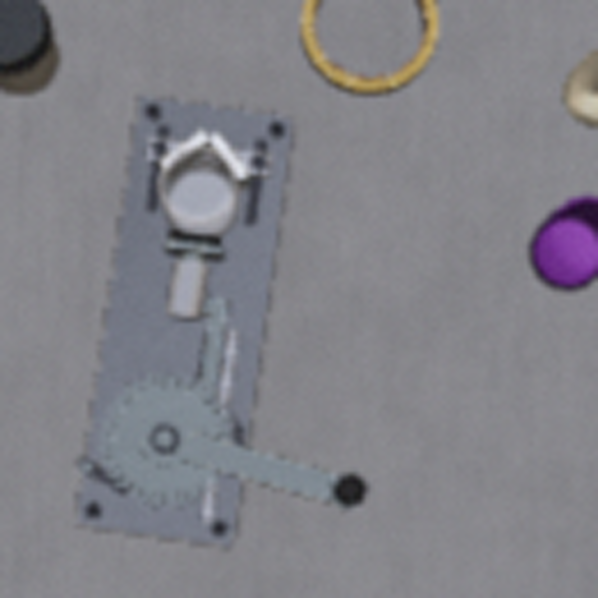

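```bash
python3 -c "
from bench import ctrl
print(ctrl.sign_off())"
```

```text
the job is handed in; nothing more can be done
None
```

The jar is standing clamped in the V block with the lever parked. I handed the job in at about 30.7 s of the 72 s allowed.

**What I did:** I gripped the jar on its body, stood it about 6 mm short of the V block and let go. I then worked the lever through five drive strokes with the fingers loosely either side of its grip, about 10 notches in all. I stopped when the push along the swing read about 7.0 N at the end of the fifth stroke. I then swung the lever back onto its parked stop, which I felt at about 4 N, and moved the arm clear.

**Last checks:**
- **Clamped:** when I backed the lever off after the last push, its load fell to about zero, so the ratchet is holding the jaw.
- **Jar:** its centre reads 162.4 mm from the lever axis along the jaw's travel, against a seat I estimated at 162. Its rim is level at about 102 mm (103 expected), and it did not move when the lever went back.
- **Lever:** its grip is at (413, -252), within 2 mm of the parked position I worked out.
- **Bystanders:** the shaker and the measuring cup read within 1 mm of their starting positions. The purple jar was not touched.

**Uncertain or in disagreement:**
- Force readings vary by about 1 N. The last few before the 7.0 N peak were 6.1 to 6.2 N, so the load held at the last notch is probably 6 to 7 N. I did not push the lever a second time to confirm it.
- The lever first looked to be about 0.07 rad off its stop, so my first stroke was slightly short.
- The gripper read 51 mm on the 54 mm jar. I put this down to give in the pads, and the jar stayed upright in the grip.

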